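# Cap the temperature loggers in their sample tubes

## Task

The temperature loggers that came out of the cheese wheels stand loose on the table. Flick open the tube whose bore matches each one, put the logger in upright, steel foot first, all the way to the bottom, and press the cap shut; in the end every cap in the rack, used or not, must be fully shut. Leave the other things on the table where they are.

Things in the scene. Friction and masses are not known exactly. Their poses are not given: they have to be found in the camera images.
- rack: steel and grey rack, 70 x 345 mm base, 41 mm high, fixed to the table for the job; origin at the centre of its underside; its y axis runs along the row of tubes, its -x side (towards the robot, give or take its yaw) is the side of the cap lips. Four tubes are clipped upright in it 85 mm apart, in any order.
- tube20: white flip-cap tube for the 20 mm logger, fixed in the rack: bore 25 mm, outside 31 mm, 62 mm tall, floor 8 mm thick (bore 54 mm deep); origin at the centre of its underside (12 mm above the table), axes as the rack's. Cap hinge axis: parallel to the tube's y, 20.5 mm behind the tube's axis (+x) and 62.5 mm above its origin.
- cap20 (a joint): angle of that tube's blue hinged cap: 0 fully shut, grows as the front lip swings up and back, stop at 2.1 rad (leaning back past upright). It starts between shut and 0.3 rad ajar. No latch; the stiff hinge (0.05 N m) keeps the cap where it is left. Disc 33 mm across, 6 mm thick, its top 68 mm above the tube's origin when shut.
- lip20 (a point): middle of the front lip (thumb tab) of that cap, moving with it: lip 30 mm long beyond the disc's edge, 12 mm wide along the hinge direction, 6 mm thick; this point is 52 mm from the hinge axis, and when shut 65 mm above the tube's origin.
- tube27: white flip-cap tube for the 27 mm logger, fixed in the rack: bore 32 mm, outside 38 mm, 62 mm tall, floor 8 mm thick (bore 54 mm deep); origin at the centre of its underside (12 mm above the table), axes as the rack's. Cap hinge axis: parallel to the tube's y, 24 mm behind the tube's axis (+x) and 62.5 mm above its origin.
- cap27 (a joint): angle of that tube's blue hinged cap: 0 fully shut, grows as the front lip swings up and back, stop at 2.1 rad (leaning back past upright). It starts between shut and 0.3 rad ajar. No latch; the stiff hinge (0.05 N m) keeps the cap where it is left. Disc 40 mm across, 6 mm thick, its top 68 mm above the tube's origin when shut.
- lip27 (a point): middle of the front lip (thumb tab) of that cap, moving with it: lip 30 mm long beyond the disc's edge, 12 mm wide along the hinge direction, 6 mm thick; this point is 59 mm from the hinge axis, and when shut 65 mm above the tube's origin.
- tube34: white flip-cap tube for the 34 mm logger, fixed in the rack: bore 39 mm, outside 45 mm, 62 mm tall, floor 8 mm thick (bore 54 mm deep); origin at the centre of its underside (12 mm above the table), axes as the rack's. Cap hinge axis: parallel to the tube's y, 27.5 mm behind the tube's axis (+x) and 62.5 mm above its origin.
- cap34 (a joint): angle of that tube's blue hinged cap: 0 fully shut, grows as the front lip swings up and back, stop at 2.1 rad (leaning back past upright). It starts between shut and 0.3 rad ajar. No latch; the stiff hinge (0.05 N m) keeps the cap where it is left. Disc 47 mm across, 6 mm thick, its top 68 mm above the tube's origin when shut.
- lip34 (a point): middle of the front lip (thumb tab) of that cap, moving with it: lip 30 mm long beyond the disc's edge, 12 mm wide along the hinge direction, 6 mm thick; this point is 66 mm from the hinge axis, and when shut 65 mm above the tube's origin.
- tube41: white flip-cap tube for the 41 mm logger, fixed in the rack: bore 46 mm, outside 52 mm, 62 mm tall, floor 8 mm thick (bore 54 mm deep); origin at the centre of its underside (12 mm above the table), axes as the rack's. Cap hinge axis: parallel to the tube's y, 31 mm behind the tube's axis (+x) and 62.5 mm above its origin.
- cap41 (a joint): angle of that tube's blue hinged cap: 0 fully shut, grows as the front lip swings up and back, stop at 2.1 rad (leaning back past upright). It starts between shut and 0.3 rad ajar. No latch; the stiff hinge (0.05 N m) keeps the cap where it is left. Disc 54 mm across, 6 mm thick, its top 68 mm above the tube's origin when shut.
- lip41 (a point): middle of the front lip (thumb tab) of that cap, moving with it: lip 30 mm long beyond the disc's edge, 12 mm wide along the hinge direction, 6 mm thick; this point is 73 mm from the hinge axis, and when shut 65 mm above the tube's origin.
- logger20: temperature logger, an upright solid cylinder 20 mm in diameter and 48 mm tall, the lowest 16 mm a heavy steel foot, the rest orange plastic; 50 g, give or take a third; origin at the centre of its underside, z up out of the orange end. Not there in every run.
- logger27: temperature logger, an upright solid cylinder 27 mm in diameter and 48 mm tall, the lowest 16 mm a heavy steel foot, the rest orange plastic; 80 g, give or take a third; origin at the centre of its underside, z up out of the orange end. Not there in every run.
- logger34: temperature logger, an upright solid cylinder 34 mm in diameter and 48 mm tall, the lowest 16 mm a heavy steel foot, the rest orange plastic; 120 g, give or take a third; origin at the centre of its underside, z up out of the orange end. Not there in every run.
- logger41: temperature logger, an upright solid cylinder 41 mm in diameter and 48 mm tall, the lowest 16 mm a heavy steel foot, the rest orange plastic; 160 g, give or take a third; origin at the centre of its underside, z up out of the orange end. Not there in every run.
- brush: wooden-handled brush lying on the table, bystander; origin on the tool, at table height
- jar: jar, 64 mm across, 85 mm tall, bystander; origin at the centre of its underside
- cup: white plastic cup, 72 mm across, 75 mm tall, bystander; origin at the centre of its underside
- trier: cheese trier lying on the table: steel rod with red cross handle, bystander; origin at table height under the rod, 40 mm from the cross handle
- weight: brass scale weight, 56 mm across, 60 mm tall, bystander; origin at the centre of its underside
Things that resemble listed ones, but are neither listed nor needed, are in the scene too. What is shaped like the logger27 but green or turquoise is not meant.

How it is judged (in metres and radians):
At the end, for the whole second after the job is handed in: Each logger present stands orange end up in the tube of its own size, within 8 mm of the tube's axis, under 16 mm above the tube's origin (the floor is at 8 mm), tilted under 0.25 rad and at rest; all four caps are shut to under 0.06 rad (horizontal distance between logger20 and tube20 below 0.008 m and z of logger20 in the frame of tube20 below 0.016 m and angle between each of logger20, logger27, logger34, logger41's own z axis and vertical below 0.25 rad and linear speed of each of logger20, logger27, logger34, logger41 below 0.03 m/s and horizontal distance between logger27 and tube27 below 0.008 m and z of logger27 in the frame of tube27 below 0.016 m and horizontal distance between logger34 and tube34 below 0.008 m and z of logger34 in the frame of tube34 below 0.016 m and horizontal distance between logger41 and tube41 below 0.008 m and z of logger41 in the frame of tube41 below 0.016 m and value of joint each of cap20, cap27, cap34, cap41 below 0.06 rad); the robot touches nothing.
It fails at once if the brush is moved more than 4 cm (distance of brush from where it was at the start of the episode above 0.04 m).
It fails at once if the jar is moved more than 4 cm (distance of jar from where it was at the start of the episode above 0.04 m).
It fails at once if the cup is moved more than 4 cm (distance of cup from where it was at the start of the episode above 0.04 m).
It fails at once if the trier is moved more than 4 cm (distance of trier from where it was at the start of the episode above 0.04 m).
It fails at once if the weight is moved more than 4 cm (distance of weight from where it was at the start of the episode above 0.04 m).
Of logger20, logger27, logger34, logger41 only 2 to 3 are there at a start; the rules pass over those that are not, and their reading is None.
At some moment in a run one of logger20, logger27, logger34, logger41 may be knocked a few centimetres aside while the robot is not near it.
It also fails if it takes over 210 s, if anything falls off the work surface, if the arm or the gripper's body presses on something with over 40 N, if the wrist force passes 120 N, or if a joint passes its speed limit or range.

## Robot

A 6-joint arm with a two-finger parallel gripper is mounted at the origin on the work surface. World frame = base frame: x ahead of the robot, y to its left, z up, the work surface at z = 0. Lengths are in mm, angles in rad, forces in N, time in s.
With the tool pointing down it reaches from about 350 to 875 mm from the base axis. Payload 15.5 kg.
Tool frame: the origin (TCP) lies at the very end of the fingers, on their centre line; the grasp point (between the pads) lies 19 mm behind it; z points along the fingers, y is the direction in which the jaws open and shut (so a half turn about z gives the same grasp; the last joint's range is limited). The gripper opens to 85 mm and grips with 20 to 120 N. Pads are 22 mm wide; open, the fingers measure 114 mm over their backs; the gripper's body (76 mm by 85 mm) begins 54 mm behind the grasp point. The pads swing forward as they close: fully open they stand 13 mm farther back than shut.
Start: joints at [1.101, 0.494, 1.345, -0, 1.302, -0.096], TCP at [228.218, 581.845, 231.277] pointing down, gripper open.
Joint ranges: [-2.91, 2.91], [-0.82, 2.16], [0.22, 2.67], [-1.22, 4.37], [0.12, 2.79], [-3.08, 3.08]. Speed limits (rad/s): [1.89, 1.89, 2.57, 3.01, 3.01, 3.01].

## Interface

Orientations are given as a rotation vector (axis times angle).
In Python, from station import get_state, capture, camera_params, close_job gives the robot as it stands.
- The arm moves only by the shell command python3 -m pendant 'ROWS' [FORCE]. ROWS is JSON, a list of rows, each an object of numbers: "x", "y", "z": the shift along the tool's x, y, z in units of 30 mm (1.0 is 30 mm); "rx", "ry", "rz": the turn, a rotation vector about the tool's x, y, z in units of 6 degrees (1.0 is 6 degrees); "gripper": the closure, from -1 (fully open) to 1 (shut). In form: [{"x": .., "y": .., "z": .., "rx": .., "ry": .., "rz": .., "gripper": ..}, ...]. A call has 1 to 8 rows; each row shifts and turns the commanded pose from where the row before left it, along the tool's axes as they then stand; what a row does not reach is not made up. A row lasts 1/12 s, in which the tool goes at most 41.7 mm and 7.16 degrees, less where a joint would pass 70% of its speed; a pose out of reach is approached as far as the arm can. A call is refused whole if a number of a shift passes 1 or a number of a turn 1, either way. A call with a gripper value outside its range is refused whole. The fingers move at their own pace and stop on an object; FORCE is the grip in N (left out, the last holds). Time passes only in rows, so rows that do not move let the fingers close. It gives the time, the measured TCP pose, the force and the opening at its end, in the units of the state.
- get_state(): the state, without advancing time (a new reading comes with each control period).
- capture(name): name is "scene" or "side" or "wrist"; returns the picture (384x512x3 uint8, red, green, blue); there is no depth.
- camera_params(name): a dict with "mtx" (3x3 intrinsics, pixels), "eye" and "rotation" of the camera in the world. Camera axes: x right, y down, z forward; pixel columns grow to the right and rows downward; lengths in mm; the calibration is good to about 2 mm. A picture is of the moment at which its call begins: read the wrist's pose just before it. camera_params takes no time and is no camera call; for the wrist camera it gives the pose at the moment of the call.
- close_job(): hands the job in, once; it reports no verdict.
The state is a dict: "time_s": time; "joints": joint angles; "qd": joint speeds; "tau": joint torques, N m; "tcp_pos": TCP position; "orientation": TCP orientation; "wrist_force": force on the tool from outside, world axes, zero at the start; "ft_torque": the same for the moment, N m; "grip_width": finger opening in mm.
Only numpy, scipy, OpenCV 4.12 (cv2) and the standard library are available. Lean on these libraries where they do the work, as an engineer would, in place of code of your own. Each camera call takes 0.05 s, during which the arm holds its last target.

## Working session

There is one attempt and no reset: what is moved stays moved. The work goes in short steps, Python scripts to look and compute and a shell command to move; the robot and the scene stay as the last step left them, time stands still between calls to the robot, and variables do not carry over. Pictures are saved under pics/ and viewed, and the job is handed in when it is done.

```bash
ls; mkdir -p pics; python3 - <<'E'
from station import *
import cv2
s=get_state();print(s)
for n in ["scene","side","wrist"]:
    p=camera_params(n);print(n,p)
    cv2.imwrite(f"pics/{n}0.png",capture(n)[:,:,::-1])
E
```

```text
pics
{'time_s': 0.0, 'joints': array([ 1.10149166e+00,  4.94192461e-01,  1.34614718e+00,  2.64044707e-06,
        1.30252240e+00, -9.54810806e-02]), 'qd': array([ 0.00229419,  0.00211368, -0.00043811, -0.00114141,  0.00190169,
        0.00022178]), 'tau': array([ 3.30460898e-05, -8.82132840e+01, -3.83871853e+01,  7.47092167e-05,
        9.81333840e-03,  4.50959965e-05]), 'tcp_pos': array([228.05024804, 581.50479424, 230.6890579 ]), 'orientation': array([-5.83722403e-01, -3.08652412e+00,  1.91364431e-03]), 'wrist_force': array([-0.29721916, -0.04385261,  0.16058041]), 'ft_torque': array([-0.02106122,  0.00799227,  0.07841167]), 'grip_width': 85.50654180925845}
scene {'mtx': array([[423.47867298,   0.        , 248.86165684],
       [  0.        , 423.47867298, 189.56798969],
       [  0.        ,   0.        ,   1.        ]]), 'eye': array([1022.48518632,  597.68250224, 1192.76931725]), 'rotation': array([-0.95012384, -2.64677096,  0.81834643])}
side {'mtx': array([[497.47670058,   0.        , 251.85478501],
       [  0.        , 497.47670058, 193.79017843],
       [  0.        ,   0.        ,   1.        ]]), 'eye': array([-375.3602853 , -984.39309097,  825.861171  ]), 'rotation': array([-1.95828713,  0.78659255, -0.44184374])}
wrist {'mtx': array([[265.77742407,   0.        , 251.65620996],
       [  0.        , 265.77742407, 192.18936118],
       [  0.        ,   0.        ,   1.        ]]), 'eye': array([154.75112822, 609.5646477 , 371.89391678]), 'rotation': array([2.3712843 , 1.6176168 , 0.25639467])}
```

View pics/scene0.png

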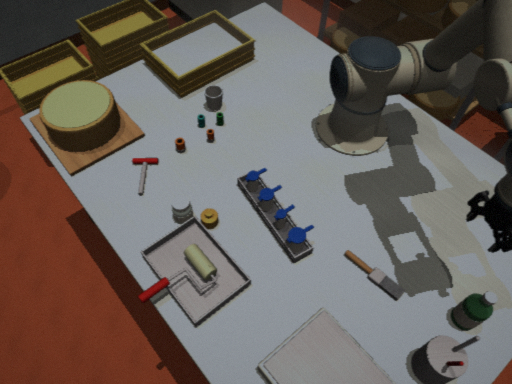

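View pics/side0.png

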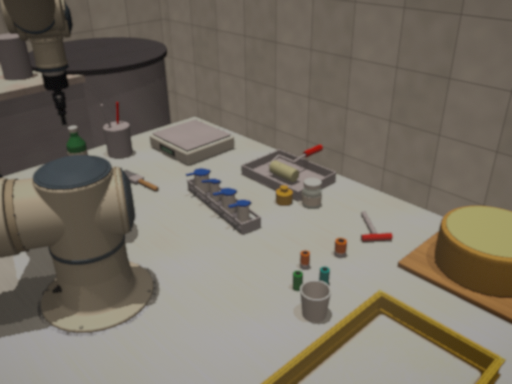

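View pics/wrist0.png

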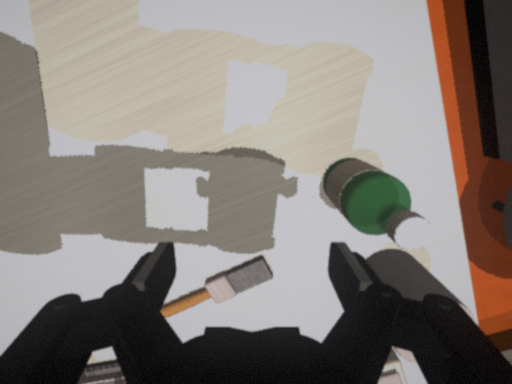

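The scene view shows two orange loggers at (180,145) and (210,135), with green and turquoise decoys at (220,118) and (201,120). The cup is at (213,97), and the rack runs from (245,175) to (305,255) with four blue caps. Next I'll enlarge both views and triangulate.

```bash
cat > h.py <<'E'
import numpy as np,cv2
from scipy.spatial.transform import Rotation as R
from station import *
def cam(n):
    p=camera_params(n);return p['mtx'],np.array(p['eye']),R.from_rotvec(p['rotation']).as_matrix()
def ray(c,uv):
    K,e,M=c;d=M@np.linalg.inv(K)@np.array([uv[0],uv[1],1.]);return e,d/np.linalg.norm(d)
def onz(c,uv,z):
    e,d=ray(c,uv);return e+d*(z-e[2])/d[2]
def tri(c1,u1,c2,u2):
    e1,d1=ray(c1,u1);e2,d2=ray(c2,u2)
    t=np.linalg.lstsq(np.c_[d1,-d2],e2-e1,rcond=None)[0]
    a=e1+t[0]*d1;b=e2+t[1]*d2;return (a+b)/2,np.linalg.norm(a-b)
def proj(c,p):
    K,e,M=c;q=K@(M.T@(np.array(p)-e));return q[:2]/q[2]
def blobs(img,lo,hi,amin=15):
    h=cv2.cvtColor(img,cv2.COLOR_RGB2HSV);m=cv2.inRange(h,lo,hi)
    n,l,st,ce=cv2.connectedComponentsWithStats(m)
    return [(ce[i].round(1),st[i]) for i in range(1,n) if st[i][4]>=amin],m
ORANGE=((3,150,60),(14,255,255)); BLUE=((105,120,50),(125,255,255))
E
python3 - <<'E'
from h import *
a=cv2.imread('pics/scene0.png');b=cv2.imread('pics/side0.png')
A=cv2.resize(a[85:265,160:320],None,fx=3.3,fy=3.3,interpolation=cv2.INTER_CUBIC)
B=cv2.resize(b[160:325,180:400],None,fx=3.5,fy=3.5,interpolation=cv2.INTER_CUBIC)
cv2.imwrite('pics/a1.png',A);cv2.imwrite('pics/b1.png',B)
for n,i in (('scene',a),('side',b)):
  for nm,c in (('or',ORANGE),('bl',BLUE)):
    for ce,st in blobs(i[:,:,::-1].copy(),*c)[0]: print(n,nm,ce,st, onz(cam(n),ce,32 if nm=='or' else 77).round())
E
```

```text
scene or [303.8   7.9] [284   0  37  23 262] [-370. -650.   32.]
scene or [336.2   5.7] [330   2  14   8  26] [-504. -567.   32.]
scene or [168.8  12.9] [161   8  16  11  96] [  151. -1015.    32.]
scene or [330.1  21.5] [327  18   9   9  41] [-390. -496.   32.]
scene or [314.3  31.3] [310  28   8   8  22] [-280. -489.   32.]
scene or [84.1 51.3] [ 77  44  15  19 106] [  587. -1006.    32.]
scene or [ 56.5 281.4] [    0    79   178   305 26089] [1135. -113.   32.]
scene or [478.9 129.3] [455 112  52  36 911] [-337.  322.   32.]
scene or [209.8 132.2] [207 130   6   5  18] [ 448. -297.   32.]
scene or [179.4 141.7] [176 138   8   8  38] [ 561. -329.   32.]
scene or [505.1 375.5] [493 360  19  24 233] [361. 854.  32.]
scene bl [253.9 174.8] [245 168  21  13 132] [470. -21.  77.]
scene bl [267.4 193.3] [258 186  23  15 187] [484.  62.  77.]
scene bl [282.4 212.5] [274 205  20  15 127] [495. 145.  77.]
scene bl [297.5 234.4] [287 225  26  19 279] [512. 231.  77.]
side or [340.3 245.3] [336 239  10  13 101] [ 564. -323.   32.]
side or [304.6 257.4] [301 252   8  12  71] [ 453. -292.   32.]
side bl [201.  171.8] [194 169  15   6  68] [519. 232.  77.]
side bl [212.8 180.8] [207 180  12   3  26] [505. 153.  77.]
side bl [226.2 191.7] [215 189  20   6  79] [488.  67.  77.]
side bl [240.4 203.3] [230 201  20   6  69] [472. -18.  77.]
```

View pics/a1.png

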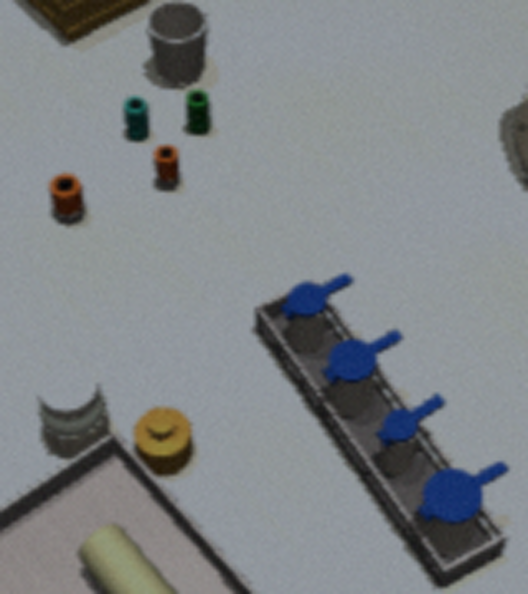

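View pics/b1.png

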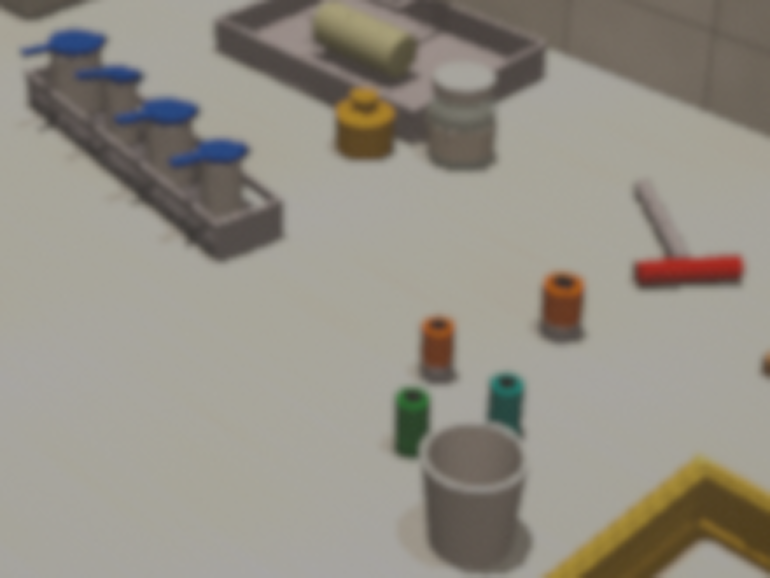

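```bash
cat >> h.py <<'E'
def go(p=None,ang=None):
    """print the shift in tool axes (30 mm units) and turn (6 deg units) to reach TCP p with tool y at world angle ang deg, tool down"""
    s=get_state();M=R.from_rotvec(s['orientation'])
    t=s['tcp_pos']; yd=M.as_matrix()[:,1]; a=np.degrees(np.arctan2(yd[1],yd[0]))
    print('t',round(s['time_s'],2),'tcp',t.round(1),'yang %.1f'%a,'zax',M.as_matrix()[:,2].round(3),'w %.1f'%s['grip_width'],'F',s['wrist_force'].round(1))
    if p is not None: print(' shift now-axes',(M.inv().apply(np.array(p)-t)/30).round(2), end=' ')
    if ang is not None:
        d=(ang-a+90)%180-90
        print(' rz units %.2f'%(-d/6), 'shift after turn',(R.from_euler('z',d,degrees=True)*M).inv().apply(np.array(p)-t).__truediv__(30).round(2) if p is not None else '')
    print()
E
python3 - <<'E'
from h import *
c=cam('wrist');t=get_state()['tcp_pos']
M=R.from_rotvec(get_state()['orientation']).inv()
print('cam in tool',M.apply(c[1]-t),'axis in tool',M.apply(c[2][:,2]),'up', M.apply(c[2][:,1]))
print('center on z=0 tool',M.apply(onz(c,(256,192),0)-t), M.apply(onz(c,(256,100),0)-t))
a=cam('scene');b=cam('side')
for u,v in (((179.4,141.7),(340.3,245.3)),((209.8,132.2),(304.6,257.4)),((253.9,174.8),(240.4,203.3)),((267.4,193.3),(226.2,191.7)),((282.4,212.5),(212.8,180.8)),((297.5,234.4),(201,171.8))): print(tri(a,u,b,v))
go([480,-230,250],80.6)
E
```

```text
cam in tool [  78.47531229   -0.84810465 -141.13346293] axis in tool [-0.3095921   0.0009775   0.95086896] up [-9.50869427e-01 -4.75049432e-05 -3.09592199e-01]
center on z=0 tool [-42.3354138    5.92599884 230.81888547] [ 85.58856599   5.24600489 230.83298193]
(array([ 561.31447989, -326.21329978,   35.15460597]), np.float64(1.5825536468601769))
(array([ 449.55970972, -294.50863088,   35.20690878]), np.float64(0.6856709328154035))
(array([470.59823162, -19.93498368,  78.46044182]), np.float64(1.2749779262183574))
(array([485.50323485,  63.31206196,  79.53328117]), np.float64(0.04990902154815648))
(array([498.76607415, 146.70836832,  81.93589755]), np.float64(2.374023209448249))
(array([514.82299988, 230.30416638,  79.17457498]), np.float64(4.103692487500549))
t 0.15 tcp [228.1 581.6 230.8] yang 68.6 zax [-0.    -0.001 -1.   ] w 85.8 F [ 0.2 -0.1  0.1]
 shift now-axes [-17.7  -22.12  -0.62]  rz units -2.00 shift after turn [-12.7  -25.32  -0.62]
```

```bash
python3 -c "
from h import *
go([545,105,250],80.6)"
```

```text
t 0.15 tcp [228.1 581.6 230.8] yang 68.6 zax [-0.    -0.001 -1.   ] w 85.8 F [ 0.2 -0.1  0.1]
 shift now-axes [-15.64 -10.93  -0.63]  rz units -2.00 shift after turn [-13.02 -13.95  -0.63]
```

```bash
python3 -m pendant '[{"rz":-1,"z":-0.3},{"rz":-1,"z":-0.3},{"x":-0.9,"y":-0.95},{"x":-0.9,"y":-0.95},{"x":-0.9,"y":-0.95},{"x":-0.9,"y":-0.95},{"x":-0.9,"y":-0.95},{"x":-0.9,"y":-0.95}]' && python3 -m pendant '[{"x":-0.9,"y":-0.95},{"x":-0.9,"y":-0.95},{"x":-0.9,"y":-0.95},{"x":-0.9,"y":-0.95},{"x":-0.9,"y":-0.95},{"x":-0.9,"y":-0.95},{"x":-0.9,"y":-0.95},{"x":-0.9,"y":-0.95}]'; python3 -c "
from h import *
go([545,105,250],80.6)
cv2.imwrite('pics/w1.png',capture('wrist')[:,:,::-1])"
```

```text
t 0.15 tcp [228.1 581.6 230.8] yang 68.6 zax [-0.    -0.001 -1.   ] w 85.8 F [ 0.2 -0.1  0.1]
 shift now-axes [-15.64 -10.93  -0.63]  rz units -2.00 shift after turn [-13.02 -13.95  -0.63]
invalid input at $[0]: expected keys x, y, z, rx, ry, rz, gripper
```

View pics/w1.png

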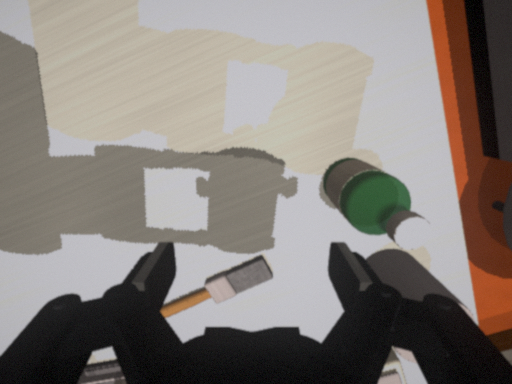

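All seven keys are required, so I'll write each row out in full.

```bash
python3 -m pendant '[{"x":0,"y":0,"z":-0.3,"rx":0,"ry":0,"rz":-1,"gripper":-1},{"x":0,"y":0,"z":-0.3,"rx":0,"ry":0,"rz":-1,"gripper":-1},{"x":-0.9,"y":-0.95,"z":0,"rx":0,"ry":0,"rz":0,"gripper":-1},{"x":-0.9,"y":-0.95,"z":0,"rx":0,"ry":0,"rz":0,"gripper":-1},{"x":-0.9,"y":-0.95,"z":0,"rx":0,"ry":0,"rz":0,"gripper":-1},{"x":-0.9,"y":-0.95,"z":0,"rx":0,"ry":0,"rz":0,"gripper":-1},{"x":-0.9,"y":-0.95,"z":0,"rx":0,"ry":0,"rz":0,"gripper":-1},{"x":-0.9,"y":-0.95,"z":0,"rx":0,"ry":0,"rz":0,"gripper":-1}]' && python3 -m pendant '[{"x":-0.9,"y":-0.95,"z":0,"rx":0,"ry":0,"rz":0,"gripper":-1},{"x":-0.9,"y":-0.95,"z":0,"rx":0,"ry":0,"rz":0,"gripper":-1},{"x":-0.9,"y":-0.95,"z":0,"rx":0,"ry":0,"rz":0,"gripper":-1},{"x":-0.9,"y":-0.95,"z":0,"rx":0,"ry":0,"rz":0,"gripper":-1},{"x":-0.9,"y":-0.95,"z":0,"rx":0,"ry":0,"rz":0,"gripper":-1},{"x":-0.9,"y":-0.95,"z":0,"rx":0,"ry":0,"rz":0,"gripper":-1},{"x":-0.9,"y":-0.95,"z":0,"rx":0,"ry":0,"rz":0,"gripper":-1},{"x":-0.9,"y":-0.95,"z":0,"rx":0,"ry":0,"rz":0,"gripper":-1}]'; python3 -c "
from h import *
go([545,105,250],80.6)
cv2.imwrite('pics/w2.png',capture('wrist')[:,:,::-1])"
```

```text
time_s: 0.87
tcp_pos: [360.6, 385.0, 249.3]
orientation: [0.257, 3.131, -0.0]
wrist_force: [1.2, 1.3, 0.0]
grip_width: 85.4
time_s: 1.53
tcp_pos: [536.5, 124.5, 249.3]
orientation: [0.258, 3.131, 0.0]
wrist_force: [1.4, 0.1, 0.2]
grip_width: 85.4
t 1.53 tcp [536.5 124.5 249.3] yang 80.6 zax [ 0.  0. -1.] w 85.4 F [1.4 0.1 0.2]
 shift now-axes [-0.38 -0.59 -0.02]  rz units -0.00 shift after turn [-0.38 -0.59 -0.02]
```

View pics/w2.png

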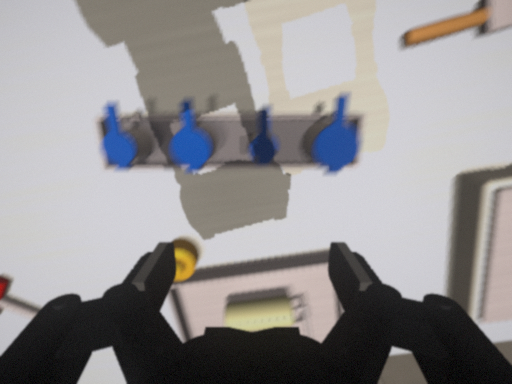

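The wrist view shows the rack from (100,115) to (360,170). The caps from left to right are mid at (120,150), larger at (190,145), smallest at (263,148) and biggest at (335,147). Next I'll view the loggers.

```bash
python3 -m pendant '[{"x":-0.2,"y":-0.87,"z":0,"rx":0,"ry":0,"rz":0,"gripper":-1},{"x":-0.2,"y":-0.87,"z":0,"rx":0,"ry":0,"rz":0,"gripper":-1},{"x":-0.2,"y":-0.87,"z":0,"rx":0,"ry":0,"rz":0,"gripper":-1},{"x":-0.2,"y":-0.87,"z":0,"rx":0,"ry":0,"rz":0,"gripper":-1},{"x":-0.2,"y":-0.87,"z":0,"rx":0,"ry":0,"rz":0,"gripper":-1},{"x":-0.2,"y":-0.87,"z":0,"rx":0,"ry":0,"rz":0,"gripper":-1},{"x":-0.2,"y":-0.87,"z":0,"rx":0,"ry":0,"rz":0,"gripper":-1},{"x":-0.2,"y":-0.87,"z":0,"rx":0,"ry":0,"rz":0,"gripper":-1}]' && python3 -m pendant '[{"x":-0.2,"y":-0.87,"z":0,"rx":0,"ry":0,"rz":0,"gripper":-1},{"x":-0.2,"y":-0.87,"z":0,"rx":0,"ry":0,"rz":0,"gripper":-1},{"x":-0.2,"y":-0.87,"z":0,"rx":0,"ry":0,"rz":0,"gripper":-1},{"x":-0.2,"y":-0.87,"z":0,"rx":0,"ry":0,"rz":0,"gripper":-1},{"x":-0.2,"y":-0.87,"z":0,"rx":0,"ry":0,"rz":0,"gripper":-1},{"x":-0.2,"y":-0.87,"z":0,"rx":0,"ry":0,"rz":0,"gripper":-1},{"x":-0.2,"y":-0.87,"z":0,"rx":0,"ry":0,"rz":0,"gripper":-1},{"x":0,"y":0,"z":0,"rx":0,"ry":0,"rz":0,"gripper":-1}]'; python3 -c "
from h import *
go([545,105,250],80.6)
c=cam('wrist');i=capture('wrist')
cv2.imwrite('pics/w3.png',i[:,:,::-1])
for ce,st in blobs(i,*ORANGE)[0]:print(ce,st,onz(c,ce,40))
"
```

```text
time_s: 2.25
tcp_pos: [548.9, -88.7, 249.2]
orientation: [-0.258, -3.131, -0.0]
wrist_force: [1.5, 0.4, 0.9]
grip_width: 85.5
time_s: 2.92
tcp_pos: [560.6, -278.9, 248.9]
orientation: [0.262, 3.13, -0.002]
wrist_force: [-0.3, 0.0, 0.3]
grip_width: 85.4
t 2.92 tcp [ 560.6 -278.9  248.9] yang 80.4 zax [ 0.    -0.001 -1.   ] w 85.4 F [-0.3  0.   0.3]
 shift now-axes [ 2.64 12.53 -0.05]  rz units -0.03 shift after turn [ 2.6  12.54 -0.05]

[230.8  84.1] [219  73  22  22 240] [ 454.01053948 -287.73173955   40.        ]
[222.7 173.9] [210 161  25  27 369] [ 563.14806049 -320.0255665    40.        ]
```

View pics/w3.png

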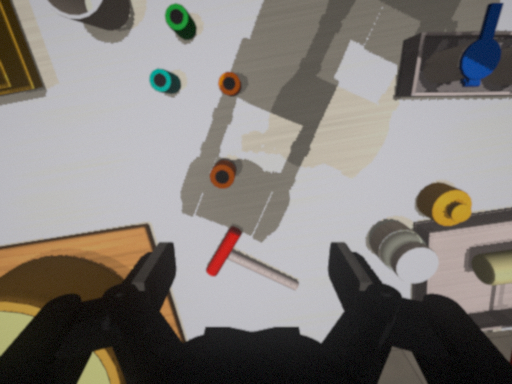

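```bash
cat >> h.py <<'E'
def top(i,c,z,box,lo=ORANGE[0],hi=ORANGE[1]):
    x0,y0,x1,y1=box;sub=np.ascontiguousarray(i[y0:y1,x0:x1]);k=4
    sub=cv2.resize(sub,None,fx=k,fy=k,interpolation=cv2.INTER_CUBIC)
    m=cv2.inRange(cv2.cvtColor(sub,cv2.COLOR_RGB2HSV),lo,hi)
    cs=cv2.findContours(m,cv2.RETR_EXTERNAL,cv2.CHAIN_APPROX_NONE)[0];cc=max(cs,key=cv2.contourArea)[:,0,:]
    uv=(cc+.5)/k-.5+[x0,y0]
    P=np.array([onz(c,u,z)[:2] for u in uv]);return P,uv,m
E
python3 - <<'E'
from h import *
c=cam('wrist');i=cv2.imread('pics/w3.png')[:,:,::-1]
crops=[]
for b in ((212,65,250,103),(204,154,242,192)):
    P,uv,m=top(i,c,48,b)
    (x,y),r=cv2.minEnclosingCircle(P.astype(np.float32))
    # min-width over directions
    w=[np.ptp(P@[np.cos(a),np.sin(a)]) for a in np.linspace(0,np.pi,36)]
    print('encl',x,y,2*r,'width',min(w),max(w))
    crops.append(cv2.resize(np.ascontiguousarray(i[b[1]:b[3],b[0]:b[2],::-1]),(380,380),interpolation=cv2.INTER_CUBIC))
cv2.imwrite('pics/crop3.png',np.hstack(crops))
E
```

```text
encl 453.8090515136719 -286.4867858886719 26.287086486816406 width 24.447133640990046 26.27134515799478
encl 561.6939086914062 -316.6549377441406 36.90739822387695 width 31.15408090929103 36.88565355708374
```

View pics/crop3.png

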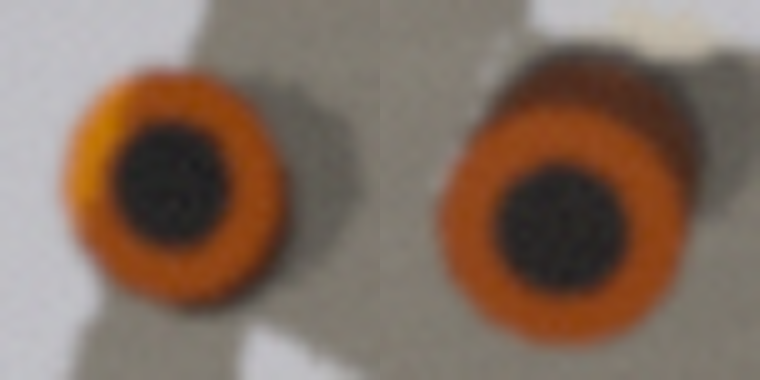

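```bash
python3 -m pendant '[{"x":0.25,"y":-0.1,"z":0.8,"rx":0,"ry":0,"rz":0,"gripper":-1},{"x":0.25,"y":-0.1,"z":0.8,"rx":0,"ry":0,"rz":0,"gripper":-1},{"x":0.25,"y":-0.1,"z":0.8,"rx":0,"ry":0,"rz":0,"gripper":-1},{"x":0.25,"y":-0.1,"z":0.8,"rx":0,"ry":0,"rz":0,"gripper":-1},{"x":0,"y":0,"z":0,"rx":0,"ry":0,"rz":0,"gripper":-1},{"x":0,"y":0,"z":0,"rx":0,"ry":0,"rz":0,"gripper":-1}]'; python3 - <<'E'
from h import *
go()
c=cam('wrist');i=capture('wrist')
cv2.imwrite('pics/w4.png',i[:,:,::-1])
np.savez('w4.npz',K=c[0],e=c[1],M=c[2])
for ce,st in blobs(i,*ORANGE)[0]:print(ce,st,onz(c,ce,40))
E
```

```text
time_s: 3.47
tcp_pos: [528.6, -280.5, 153.0]
orientation: [-0.258, -3.129, -0.002]
wrist_force: [-0.1, -0.7, 1.0]
grip_width: 85.5
t 3.47 tcp [ 528.6 -280.5  153. ] yang 80.6 zax [-0.002  0.001 -1.   ] w 85.5 F [-0.1 -0.7  1. ]

[226.5 109.6] [214  99  29  29 351] [ 450.27643966 -291.56587156   40.        ]
[220.2 223.8] [203 206  33  39 758] [ 561.1619804  -319.96320166   40.        ]
```

View pics/w4.png

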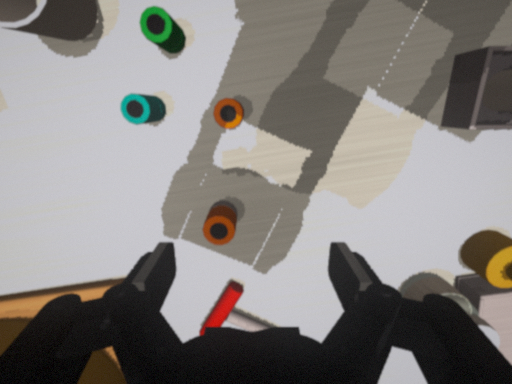

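```bash
python3 - <<'E'
from h import *
z=np.load('w4.npz');c4=(z['K'],z['e'],z['M'])
i3=cv2.imread('pics/w3.png');i4=cv2.imread('pics/w4.png')
# w3 camera from tool offset
M4=R.from_rotvec(get_state()['orientation']).as_matrix();t4=get_state()['tcp_pos']
M3=R.from_rotvec([0.262,3.13,-0.002]).as_matrix();t3=np.array([560.6,-278.9,248.9])
c3=(c4[0],t3+M3@(M4.T@(c4[1]-t4)),M3@M4.T@c4[2])
def hole(i,b):
    k=4;s=cv2.resize(i[b[1]:b[3],b[0]:b[2]],None,fx=k,fy=k,interpolation=cv2.INTER_CUBIC)
    h=cv2.cvtColor(s,cv2.COLOR_BGR2HSV)
    m=cv2.inRange(h,ORANGE[0],ORANGE[1])
    cs,hi=cv2.findContours(m,cv2.RETR_CCOMP,cv2.CHAIN_APPROX_NONE)
    hs=[q for q,g in zip(cs,hi[0]) if g[3]>=0];q=max(hs,key=cv2.contourArea)
    (x,y),ax,an=cv2.fitEllipse(q);o=max(cs,key=cv2.contourArea)
    return np.array([(x+.5)/k-.5+b[0],(y+.5)/k-.5+b[1]]),np.array(ax)/k,cv2.boundingRect(o)
for b3,b4 in (((212,65,250,103),(208,92,250,136)),((204,154,242,192),(198,198,244,252))):
    a=hole(i3,b3);b=hole(i4,b4)
    p,g=tri(c3,a[0],c4,b[0])
    d=(c4[2].T@(p-c4[1]))[2];d3=(c3[2].T@(p-c3[1]))[2]
    print(a,b,p,g,'ring width mm w3 %.1f w4 %.1f'%(a[2][2]/4*d3/265.8,b[2][2]/4*d/265.8), 'onz48',onz(c3,a[0],48)[:2],onz(c4,b[0],48)[:2])
crops=[cv2.resize(i4[b[1]:b[3],b[0]:b[2]],None,fx=8,fy=8,interpolation=cv2.INTER_CUBIC)[:350] for b in ((206,90,250,134),(198,200,242,244))]
cv2.imwrite('pics/crop4.png',np.hstack(crops))
E
```

```text
(array([228.66498947,  83.04441452]), array([11.38592052, 12.50679207]), (28, 31, 86, 90)) (array([227.58601761, 113.10785103]), array([15.77437401, 16.51074219]), (24, 26, 117, 119)) [ 453.34942074 -288.02174292   67.79112535] 1.4734586397249765 ring width mm w3 24.1 w4 23.9 onz48 [ 451.7592094  -288.59720522] [ 453.37921945 -290.47400121]
(array([221.64588547, 176.43694878]), array([12.89334965, 13.40699291]), (25, 30, 98, 106)) (array([218.37804031, 230.7269249 ]), array([15.67069435, 17.33428955]), (21, 33, 130, 153)) [ 559.95814807 -318.7014818    59.13346827] 1.3131918501053774 ring width mm w3 31.3 w4 31.7 onz48 [ 562.74080162 -319.80638716] [ 564.9768699  -321.73481161]
```

View pics/crop4.png

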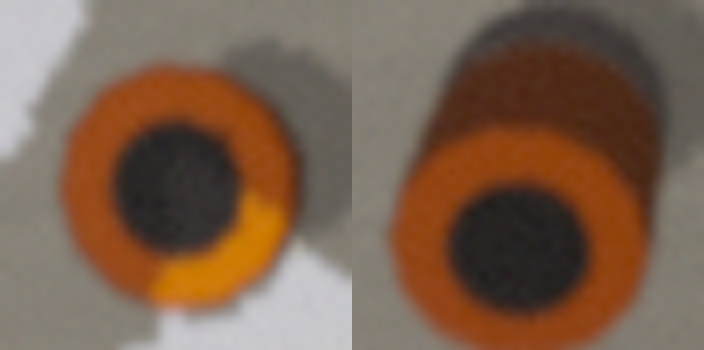

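The triangulated heights aren't reliable because the arm was still settling. On the z=48 plane the ring widths come out near 26–27 mm for (228,113) and 33–34 mm for (218,230). That makes them logger27 and logger34, and the grip width will confirm it. The only lookalikes are green and turquoise, which rules them out. Next I'll look closely at the rack.

```bash
python3 -m pendant '[{"x":0.1,"y":1,"z":0,"rx":0,"ry":0,"rz":0,"gripper":-1},{"x":0.1,"y":1,"z":0,"rx":0,"ry":0,"rz":0,"gripper":-1},{"x":0.1,"y":1,"z":0,"rx":0,"ry":0,"rz":0,"gripper":-1},{"x":0.1,"y":1,"z":0,"rx":0,"ry":0,"rz":0,"gripper":-1},{"x":0.1,"y":1,"z":0,"rx":0,"ry":0,"rz":0,"gripper":-1},{"x":0.1,"y":1,"z":0,"rx":0,"ry":0,"rz":0,"gripper":-1},{"x":0.1,"y":1,"z":0,"rx":0,"ry":0,"rz":0,"gripper":-1},{"x":0.1,"y":1,"z":0,"rx":0,"ry":0,"rz":0,"gripper":-1}]'; python3 -m pendant '[{"x":0.1,"y":1,"z":0,"rx":0,"ry":0,"rz":0,"gripper":-1},{"x":0.1,"y":1,"z":0,"rx":0,"ry":0,"rz":0,"gripper":-1},{"x":0,"y":0,"z":0,"rx":0,"ry":0,"rz":0,"gripper":-1},{"x":0,"y":0,"z":0,"rx":0,"ry":0,"rz":0,"gripper":-1},{"x":0,"y":0,"z":0,"rx":0,"ry":0,"rz":0,"gripper":-1}]';  python3 - <<'E'
from h import *
go()
c=cam('wrist');i=capture('wrist')
cv2.imwrite('pics/w5.png',i[:,:,::-1])
np.savez('w5.npz',K=c[0],e=c[1],M=c[2])
for ce,st in blobs(i,*BLUE)[0]:print(ce,st,onz(c,ce,77))
E
```

```text
time_s: 4.18
tcp_pos: [546.1, -39.0, 155.4]
orientation: [0.257, 3.128, -0.0]
wrist_force: [0.8, 0.0, -1.1]
grip_width: 85.8
time_s: 4.6
tcp_pos: [549.5, 19.6, 154.6]
orientation: [0.256, 3.129, -0.0]
wrist_force: [0.1, -0.5, 0.2]
grip_width: 85.4
t 4.6 tcp [549.5  19.6 154.6] yang 80.6 zax [ 0.002 -0.    -1.   ] w 85.4 F [ 0.1 -0.5  0.2]

[295.1 112.6] [ 265   47   59  111 3552] [482.60530959  64.42329564  77.        ]
[185.9 112.7] [ 162   54   51  101 2823] [468.70707908 -20.48837356  77.        ]
[407.2 109.8] [ 382   58   49   93 2309] [494.81713734 151.60946575  77.        ]
[494.8 126.7] [ 473   86   39   76 2184] [519.37474376 221.15565543  77.        ]
```

View pics/w5.png

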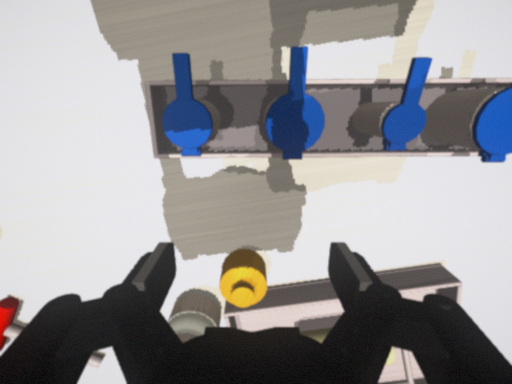

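```bash
python3 - <<'E'
import cv2
i=cv2.imread('pics/w5.png')
cv2.imwrite('pics/c5.png',cv2.resize(i[40:165,140:340],None,fx=4,fy=4,interpolation=cv2.INTER_CUBIC))
E
```

```text
(no output)
```

View pics/c5.png

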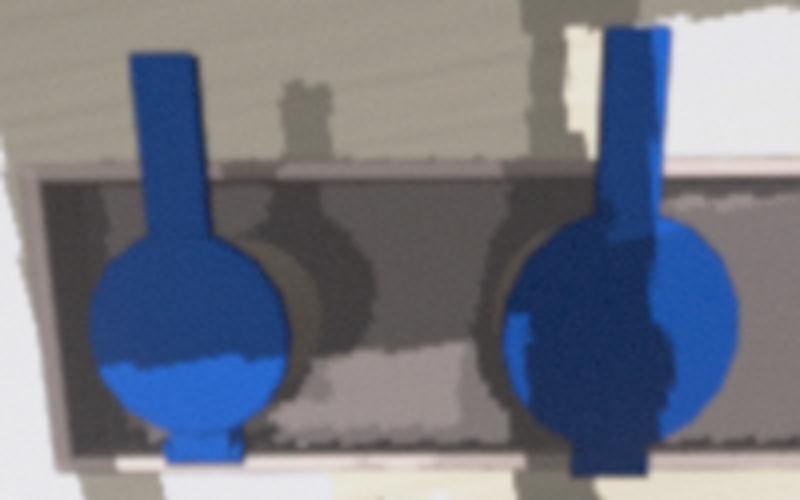

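```bash
python3 - <<'E'
from h import *
z=np.load('w5.npz');c=(z['K'],z['e'],z['M'])
px=lambda u,v:(140+(u+.5)/4-.5,40+(v+.5)/4-.5)
P={k:onz(c,px(*v),41)[:2] for k,v in dict(FL=(22,163),RL=(58,472),F2=(798,158),R2=(520,468)).items()}
for k in P:print(k,P[k].round(1))
dF=P['F2']-P['FL'];dR=P['R2']-P['RL'];print('yaw',np.degrees(np.arctan2(dF[1],dF[0])),np.degrees(np.arctan2(dR[1],dR[0])),np.linalg.norm(P['FL']-P['RL']))
mid=(P['FL']+P['RL'])/2
d=dF/np.linalg.norm(dF)+dR/np.linalg.norm(dR);d/=np.linalg.norm(d);n=np.array([d[1],-d[0]])
print('d',d,np.degrees(np.arctan2(d[1],d[0])))
for k,l,hx,hp,tips in ((0,'27',24,(204,448),(163,55)),(1,'34',27.5,(610,458),(637,30))):
    t=mid+d*(45+85*k);h=t+n*hx
    print(l,'tube',t.round(1),'hinge pred',h.round(1),'hinge px@74.5',onz(c,px(*hp),76)[:2].round(1))
    # lip tip angle
    e,r=ray(c,px(*tips)); L=hx+{'27':20,'34':23.5}[l]+30
    best=min(np.linspace(-.1,.6,141),key=lambda a:np.linalg.norm(np.cross(np.array([*(h-n*L*np.cos(a)),74.5+L*np.sin(a)])-e,r)))
    tp=np.array([*(h-n*L*np.cos(best)),74.5+L*np.sin(best)])
    print(' angle',best,'miss',np.linalg.norm(np.cross(tp-e,r)), 'lipmid',(h-n*(L-15)*np.cos(best)).round(1),(74.5+(L-15)*np.sin(best)).round(1))
E
```

```text
FL [435.7 -58.1]
RL [503.8 -69.2]
F2 [462.5 111.5]
R2 [521.  41.]
yaw 81.00204106909132 81.14426497592983 69.03280256285437
d [0.1551733  0.98788726] 81.07315302251057
27 tube [476.7 -19.2] hinge pred [500.5 -22.9] hinge px@74.5 [499.4 -24.2]
 angle 0.22 miss 0.774852164981087 lipmid [443.6 -14. ] 87.4
34 tube [489.9  64.8] hinge pred [517.1  60.5] hinge px@74.5 [515.1  58.4]
 angle -0.0050000000000000044 miss 0.3626430376126999 lipmid [451.9  70.7] 74.2
```

Disc widths of 51 and 59 px (ratio 0.86, against 40/47) make these tube27 at about (476.7,-19.2), ajar 0.22 rad, and tube34 at about (489.9,64.8), shut. I'll open cap34 first by pinching its lip.

```bash
python3 -m pendant '[{"x":0.92,"y":0.28,"z":0,"rx":0,"ry":0,"rz":0,"gripper":0.2},{"x":0.92,"y":0.28,"z":0,"rx":0,"ry":0,"rz":0,"gripper":0.2},{"x":0.92,"y":0.28,"z":0,"rx":0,"ry":0,"rz":0,"gripper":0.2},{"x":0.92,"y":0.28,"z":0,"rx":0,"ry":0,"rz":0,"gripper":0.2},{"x":0,"y":0,"z":0.7,"rx":0,"ry":0,"rz":-0.1,"gripper":0.2},{"x":0,"y":0,"z":0.7,"rx":0,"ry":0,"rz":0,"gripper":0.2},{"x":0,"y":0,"z":0,"rx":0,"ry":0,"rz":0,"gripper":0.2},{"x":0,"y":0,"z":0,"rx":0,"ry":0,"rz":0,"gripper":0.2}]' 20; python3 - <<'E'
from h import *
go([446.5,70.5,67],81.1)
i=capture('wrist')
cv2.imwrite('pics/w6.png',i[:,:,::-1])
i=capture('side')
cv2.imwrite('pics/s6.png',cv2.resize(i[120:240,150:310,::-1],None,fx=4,fy=4,interpolation=cv2.INTER_CUBIC))
E
```

```text
time_s: 5.32
tcp_pos: [445.1, 69.9, 111.3]
orientation: [-0.243, -3.131, 0.0]
wrist_force: [0.3, 0.4, 1.1]
grip_width: 34.1
t 5.32 tcp [445.1  69.9 111.3] yang 81.1 zax [-0.001 -0.    -1.   ] w 34.1 F [0.3 0.4 1.1]
 shift now-axes [-0.05  0.03  1.48]  rz units 0.00 shift after turn [-0.05  0.03  1.48]
```

View pics/w6.png

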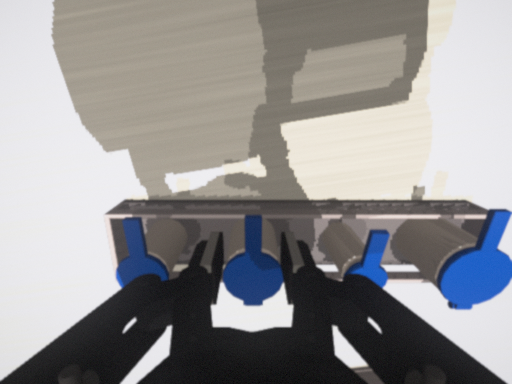

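View pics/s6.png

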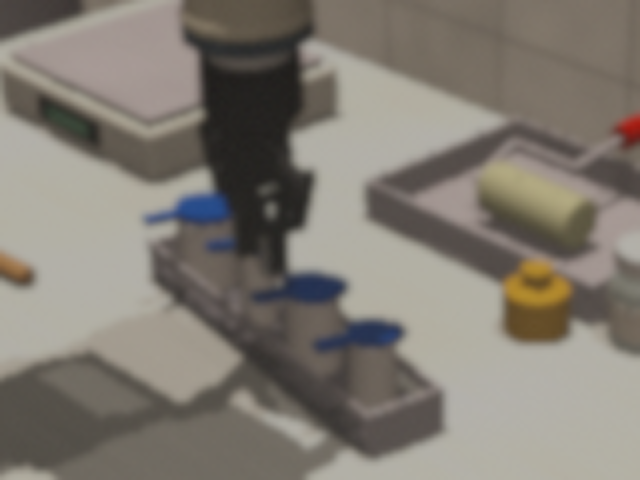

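The lip of cap34 is centred between the fingertips, at column 254. Next I'll descend and pinch.

```bash
python3 -m pendant '[{"x":0,"y":0.03,"z":0.75,"rx":0,"ry":0,"rz":0,"gripper":0.2},{"x":0,"y":0,"z":0.72,"rx":0,"ry":0,"rz":0,"gripper":0.2},{"x":0,"y":0,"z":0,"rx":0,"ry":0,"rz":0,"gripper":0.8},{"x":0,"y":0,"z":0,"rx":0,"ry":0,"rz":0,"gripper":1},{"x":0,"y":0,"z":0,"rx":0,"ry":0,"rz":0,"gripper":1},{"x":0,"y":0,"z":0,"rx":0,"ry":0,"rz":0,"gripper":1},{"x":0,"y":0,"z":0,"rx":0,"ry":0,"rz":0,"gripper":1}]' 20
```

```text
time_s: 6.0
tcp_pos: [445.4, 71.2, 68.4]
orientation: [0.242, 3.132, -0.0]
wrist_force: [-1.9, -5.5, -2.5]
grip_width: 11.4
```

```bash
python3 -m pendant '[{"x":-0.04,"y":0,"z":-0.41,"rx":0,"ry":0,"rz":0,"gripper":1},{"x":-0.11,"y":0,"z":-0.40,"rx":0,"ry":0,"rz":0,"gripper":1},{"x":-0.17,"y":0,"z":-0.37,"rx":0,"ry":0,"rz":0,"gripper":1},{"x":-0.24,"y":0,"z":-0.34,"rx":0,"ry":0,"rz":0,"gripper":1},{"x":-0.29,"y":0,"z":-0.29,"rx":0,"ry":0,"rz":0,"gripper":1},{"x":-0.34,"y":0,"z":-0.24,"rx":0,"ry":0,"rz":0,"gripper":1},{"x":0,"y":0,"z":0,"rx":0,"ry":0,"rz":0,"gripper":1}]'; python3 - <<'E'
from h import *
go()
i=capture('side')
cv2.imwrite('pics/s7.png',cv2.resize(i[120:240,150:310,::-1],None,fx=4,fy=4,interpolation=cv2.INTER_CUBIC))
E
```

```text
time_s: 6.58
tcp_pos: [483.0, 65.4, 131.5]
orientation: [0.241, 3.128, -0.0]
wrist_force: [-6.1, -4.0, 13.3]
grip_width: 11.3
t 6.58 tcp [483.   65.4 131.5] yang 81.2 zax [ 0.004 -0.001 -1.   ] w 11.3 F [-6.1 -4.  13.3]
```

View pics/s7.png

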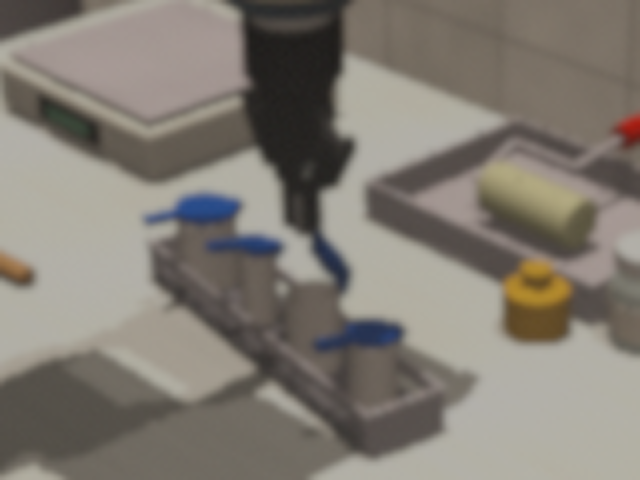

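Cap34 is up at about 60°. I'll carry on along the arc to about 115°.

```bash
python3 -m pendant '[{"x":-0.37,"y":0,"z":-0.17,"rx":0,"ry":0,"rz":0,"gripper":1},{"x":-0.40,"y":0,"z":-0.10,"rx":0,"ry":0,"rz":0,"gripper":1},{"x":-0.41,"y":0,"z":-0.04,"rx":0,"ry":0,"rz":0,"gripper":1},{"x":-0.41,"y":0,"z":0.04,"rx":0,"ry":0,"rz":0,"gripper":1},{"x":-0.40,"y":0,"z":0.1,"rx":0,"ry":0,"rz":0,"gripper":1},{"x":-0.19,"y":0,"z":0.08,"rx":0,"ry":0,"rz":0,"gripper":1},{"x":0,"y":0,"z":0,"rx":0,"ry":0,"rz":0,"gripper":1}]'; python3 - <<'E'
from h import *
go()
i=capture('side')
cv2.imwrite('pics/s8.png',cv2.resize(i[120:240,150:310,::-1],None,fx=4,fy=4,interpolation=cv2.INTER_CUBIC))
E
```

```text
time_s: 7.22
tcp_pos: [547.1, 55.3, 132.7]
orientation: [0.242, 3.129, -0.001]
wrist_force: [2.0, -6.0, 7.9]
grip_width: 11.1
t 7.22 tcp [547.1  55.3 132.7] yang 81.2 zax [ 0.003 -0.001 -1.   ] w 11.1 F [ 2.  -6.   7.9]
```

View pics/s8.png

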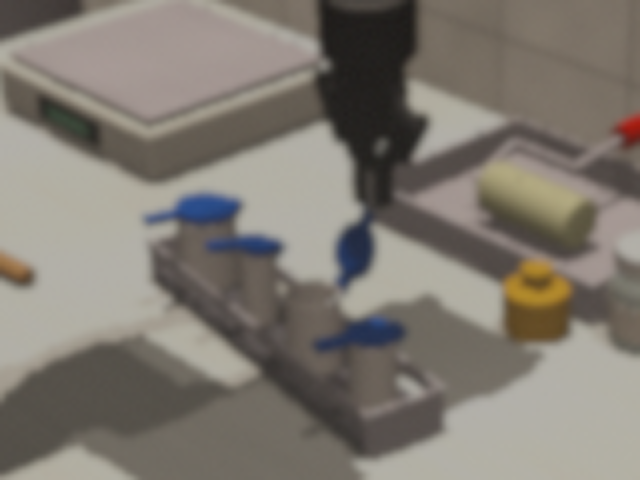

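```bash
python3 -m pendant '[{"x":0,"y":0,"z":0,"rx":0,"ry":0,"rz":0,"gripper":0.2},{"x":0,"y":0,"z":0,"rx":0,"ry":0,"rz":0,"gripper":0.2},{"x":0,"y":0,"z":-0.9,"rx":0,"ry":0,"rz":0,"gripper":0.2},{"x":0,"y":0,"z":-0.9,"rx":0,"ry":0,"rz":0,"gripper":0.2},{"x":0.8,"y":-0.71,"z":0,"rx":0,"ry":0,"rz":0,"gripper":0.2},{"x":0.8,"y":-0.71,"z":0,"rx":0,"ry":0,"rz":0,"gripper":0.2},{"x":0.8,"y":-0.71,"z":0,"rx":0,"ry":0,"rz":0,"gripper":0.2},{"x":0.8,"y":-0.71,"z":0,"rx":0,"ry":0,"rz":0,"gripper":0.2}]'; python3 -m pendant '[{"x":0,"y":0,"z":0.9,"rx":0,"ry":0,"rz":0,"gripper":0.2},{"x":0,"y":0,"z":0.9,"rx":0,"ry":0,"rz":0,"gripper":0.2},{"x":0,"y":0,"z":0,"rx":0,"ry":0,"rz":0,"gripper":0.2},{"x":0,"y":0,"z":0,"rx":0,"ry":0,"rz":0,"gripper":0.2}]'; python3 - <<'E'
from h import *
go([438,-14.5,80],81.1)
i=capture('wrist')
cv2.imwrite('pics/w9.png',i[:,:,::-1])
E
```

```text
time_s: 7.93
tcp_pos: [435.7, -13.7, 185.8]
orientation: [0.24, 3.132, 0.0]
wrist_force: [0.6, -0.0, 0.9]
grip_width: 33.7
time_s: 8.27
tcp_pos: [436.5, -13.3, 131.4]
orientation: [-0.241, -3.13, -0.001]
wrist_force: [-0.2, -0.1, 0.4]
grip_width: 34.2
t 8.27 tcp [436.5 -13.3 131.4] yang 81.2 zax [-0.002  0.001 -1.   ] w 34.2 F [-0.2 -0.1  0.4]
 shift now-axes [-0.06 -0.03  1.71]  rz units 0.01 shift after turn [-0.06 -0.03  1.71]
```

View pics/w9.png

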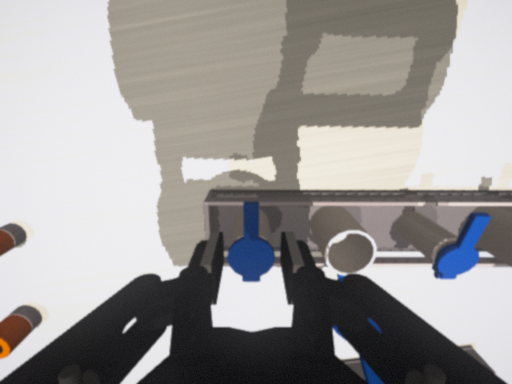

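```bash
python3 -m pendant '[{"x":-0.06,"y":0,"z":0.85,"rx":0,"ry":0,"rz":0,"gripper":0.2},{"x":0,"y":0,"z":0.85,"rx":0,"ry":0,"rz":0,"gripper":0.2},{"x":0,"y":0,"z":0,"rx":0,"ry":0,"rz":0,"gripper":0.8},{"x":0,"y":0,"z":0,"rx":0,"ry":0,"rz":0,"gripper":1},{"x":0,"y":0,"z":0,"rx":0,"ry":0,"rz":0,"gripper":1},{"x":0,"y":0,"z":0,"rx":0,"ry":0,"rz":0,"gripper":1},{"x":0,"y":0,"z":0,"rx":0,"ry":0,"rz":0,"gripper":1}]' 20;  python3 -m pendant '[{"x":-0.07,"y":0,"z":-0.25,"rx":0,"ry":0,"rz":0,"gripper":1},{"x":-0.16,"y":0,"z":-0.34,"rx":0,"ry":0,"rz":0,"gripper":1},{"x":-0.21,"y":0,"z":-0.30,"rx":0,"ry":0,"rz":0,"gripper":1},{"x":-0.26,"y":0,"z":-0.26,"rx":0,"ry":0,"rz":0,"gripper":1},{"x":-0.30,"y":0,"z":-0.21,"rx":0,"ry":0,"rz":0,"gripper":1},{"x":0,"y":0,"z":0,"rx":0,"ry":0,"rz":0,"gripper":1}]'
```

```text
time_s: 8.9
tcp_pos: [439.0, -13.9, 82.2]
orientation: [0.241, 3.132, -0.001]
wrist_force: [-3.8, -3.1, -2.6]
grip_width: 10.8
time_s: 9.4
tcp_pos: [470.8, -18.9, 124.6]
orientation: [0.241, 3.129, -0.001]
wrist_force: [-5.3, -3.8, 7.4]
grip_width: 10.4
```

```bash
python3 -m pendant '[{"x":-0.34,"y":0,"z":-0.16,"rx":0,"ry":0,"rz":0,"gripper":1},{"x":-0.36,"y":0,"z":-0.09,"rx":0,"ry":0,"rz":0,"gripper":1},{"x":-0.37,"y":0,"z":-0.03,"rx":0,"ry":0,"rz":0,"gripper":1},{"x":-0.37,"y":0,"z":0.03,"rx":0,"ry":0,"rz":0,"gripper":1},{"x":-0.36,"y":0,"z":0.09,"rx":0,"ry":0,"rz":0,"gripper":1},{"x":-0.17,"y":0,"z":0.06,"rx":0,"ry":0,"rz":0,"gripper":1},{"x":0,"y":0,"z":0,"rx":0,"ry":0,"rz":0,"gripper":1}]'; python3 -m pendant '[{"x":0,"y":0,"z":0,"rx":0,"ry":0,"rz":0,"gripper":0.2},{"x":0,"y":0,"z":0,"rx":0,"ry":0,"rz":0,"gripper":0.2},{"x":0,"y":0,"z":-0.9,"rx":0,"ry":0,"rz":0,"gripper":0.2},{"x":0,"y":0,"z":-0.9,"rx":0,"ry":0,"rz":0,"gripper":-1},{"x":0,"y":0,"z":-0.5,"rx":0,"ry":0,"rz":0,"gripper":-1},{"x":0,"y":0,"z":0,"rx":0,"ry":0,"rz":0,"gripper":-1}]';python3 - <<'E'
from h import *
go([453,-290,130],81.1)
i=capture('side')
cv2.imwrite('pics/s10.png',cv2.resize(i[120:300,150:370,::-1],None,fx=3,fy=3,interpolation=cv2.INTER_CUBIC))
E
```

```text
time_s: 9.98
tcp_pos: [528.3, -27.6, 125.2]
orientation: [0.241, 3.131, -0.0]
wrist_force: [-0.5, 0.1, 0.1]
grip_width: 0.0
time_s: 10.48
tcp_pos: [528.0, -27.5, 196.4]
orientation: [0.241, 3.128, -0.0]
wrist_force: [0.6, 0.2, 0.7]
grip_width: 68.9
t 10.48 tcp [528.  -27.5 196.4] yang 81.2 zax [ 0.004 -0.001 -1.   ] w 68.9 F [0.6 0.2 0.7]
 shift now-axes [ 1.14 -9.03  2.21]  rz units 0.01 shift after turn [ 1.13 -9.03  2.21]
```

View pics/s10.png

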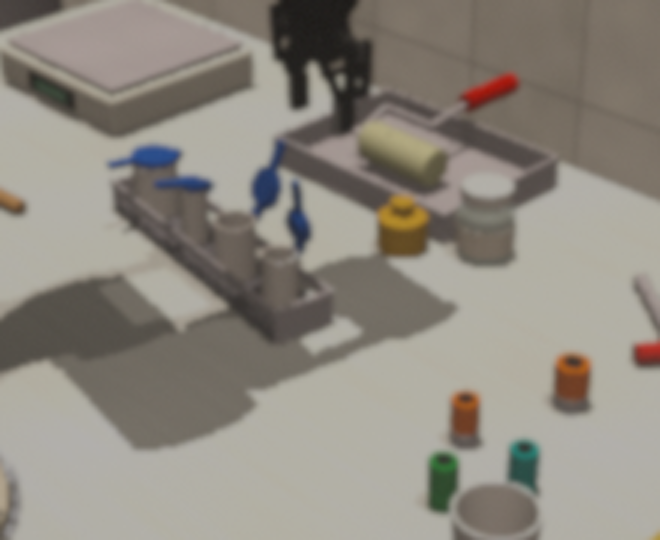

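Cap27's lip slipped out near 90°; its cap is about vertical. I'll push it further back with the closed fingers from the front.

```bash
python3 -m pendant '[{"x":0.82,"y":0,"z":0,"rx":0,"ry":0,"rz":0,"gripper":1},{"x":0.82,"y":0,"z":0,"rx":0,"ry":0,"rz":0,"gripper":1},{"x":0.82,"y":0,"z":0,"rx":0,"ry":0,"rz":0,"gripper":1},{"x":0,"y":0,"z":0.96,"rx":0,"ry":0,"rz":0,"gripper":1},{"x":0,"y":0,"z":0.96,"rx":0,"ry":0,"rz":0,"gripper":1},{"x":0,"y":0,"z":0.96,"rx":0,"ry":0,"rz":0,"gripper":1},{"x":0,"y":0,"z":0,"rx":0,"ry":0,"rz":0,"gripper":1}]'; python3 -m pendant '[{"x":-0.4,"y":0,"z":0,"rx":0,"ry":0,"rz":0,"gripper":1},{"x":-0.4,"y":0,"z":0,"rx":0,"ry":0,"rz":0,"gripper":1},{"x":-0.4,"y":0,"z":0,"rx":0,"ry":0,"rz":0,"gripper":1},{"x":-0.3,"y":0,"z":0,"rx":0,"ry":0,"rz":0,"gripper":1},{"x":-0.2,"y":0,"z":0,"rx":0,"ry":0,"rz":0,"gripper":1},{"x":0,"y":0,"z":0,"rx":0,"ry":0,"rz":0,"gripper":1}]'; python3 - <<'E'
from h import *
go()
i=capture('side')
cv2.imwrite('pics/s11.png',cv2.resize(i[120:240,150:310,::-1],None,fx=4,fy=4,interpolation=cv2.INTER_CUBIC))
E
```

```text
time_s: 11.12
tcp_pos: [450.8, -15.6, 102.8]
orientation: [-0.241, -3.125, -0.001]
wrist_force: [-2.3, 0.2, -0.1]
grip_width: -0.1
time_s: 11.62
tcp_pos: [505.4, -24.1, 107.2]
orientation: [0.241, 3.132, -0.0]
wrist_force: [-0.4, -0.7, -0.6]
grip_width: -0.2
t 11.62 tcp [505.4 -24.1 107.2] yang 81.2 zax [ 0.001 -0.    -1.   ] w -0.2 F [-0.4 -0.7 -0.6]
```

View pics/s11.png

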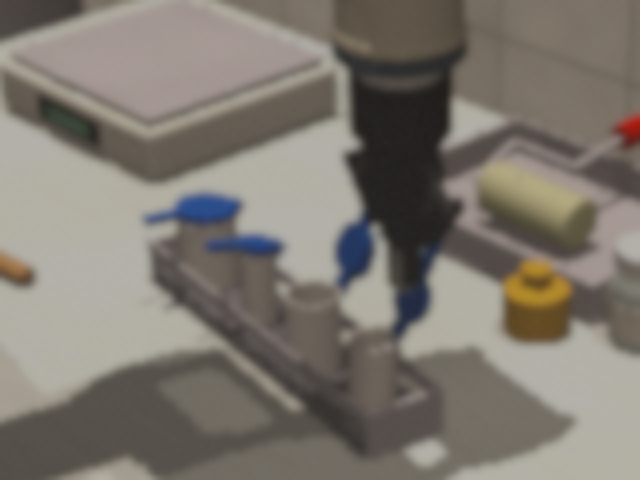

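```bash
python3 -m pendant '[{"x":0.7,"y":0,"z":0,"rx":0,"ry":0,"rz":0,"gripper":1},{"x":0,"y":0,"z":-1,"rx":0,"ry":0,"rz":0,"gripper":1},{"x":0,"y":0,"z":-1,"rx":0,"ry":0,"rz":0,"gripper":1},{"x":0,"y":0,"z":-1,"rx":0,"ry":0,"rz":0,"gripper":-1},{"x":-0.75,"y":0.6,"z":0,"rx":0,"ry":0,"rz":0,"gripper":-1},{"x":-0.75,"y":0.6,"z":0,"rx":0,"ry":0,"rz":0,"gripper":-1},{"x":-0.75,"y":0.6,"z":0,"rx":0,"ry":0,"rz":0,"gripper":-1},{"x":0,"y":0,"z":0,"rx":0,"ry":0,"rz":0,"gripper":-1}]'; python3 -m pendant '[{"x":0,"y":0,"z":0,"rx":0,"ry":0,"rz":0,"gripper":-1},{"x":0,"y":0,"z":0,"rx":0,"ry":0,"rz":0,"gripper":-1}]'; python3 - <<'E'
from h import *
go()
c=cam('wrist');i=capture('wrist')
cv2.imwrite('pics/w12.png',i[:,:,::-1])
np.savez('w12.npz',K=c[0],e=c[1],M=c[2])
for q in ((476.7,-19.2,74),(489.9,64.8,74)):print(proj(c,q))
E
```

```text
time_s: 12.33
tcp_pos: [562.0, 24.2, 197.3]
orientation: [0.239, 3.129, 0.001]
wrist_force: [-2.0, -0.4, 0.0]
grip_width: 60.1
time_s: 12.5
tcp_pos: [557.6, 22.3, 196.6]
orientation: [-0.241, -3.131, 0.0]
wrist_force: [-0.4, -0.7, -0.6]
grip_width: 83.3
t 12.5 tcp [557.6  22.3 196.6] yang 81.2 zax [-0.001 -0.    -1.   ] w 83.3 F [-0.4 -0.7 -0.6]

[196.31947328 111.37388002]
[285.8457382  111.61989808]
```

View pics/w12.png

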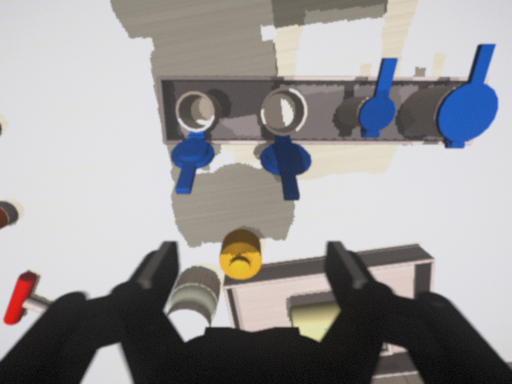

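```bash
python3 - <<'E'
import cv2
i=cv2.imread('pics/w12.png')
cv2.imwrite('pics/c12.png',cv2.resize(i[80:150,160:320],None,fx=5,fy=5,interpolation=cv2.INTER_CUBIC))
E
```

```text
(no output)
```

View pics/c12.png

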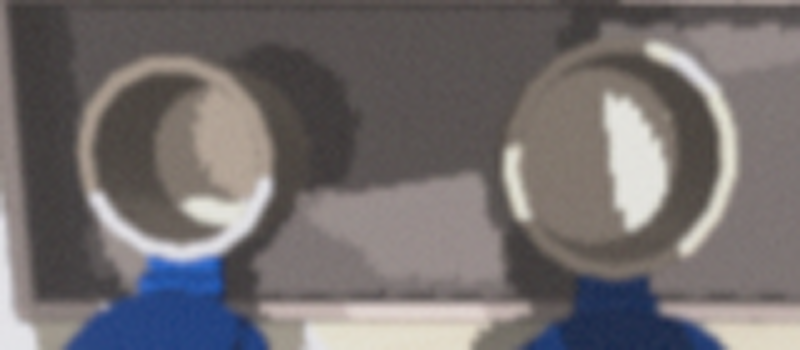

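```bash
python3 - <<'E'
from h import *
z=np.load('w12.npz');c=(z['K'],z['e'],z['M'])
for u in ((194.7,111.1),(283.6,111.2)):
    print(onz(c,u,74)[:2].round(1),onz(c,u+np.array([0,0]),74)[:2].round(1))
print('dia',[(w/5)*(c[2].T@(np.array([480,20,74])-c[1]))[2]/265.8 for w in (195,236)])
a=cam('scene');b=cam('side')
A=capture('scene');B=capture('side')
for n,i in (('scene',A),('side',B)):
  h=cv2.cvtColor(i,cv2.COLOR_RGB2BGR)
  cv2.imwrite(f'pics/{n}12.png',cv2.resize(h[140:260,220:320] if n=='scene' else h[150:235,180:270],None,fx=6,fy=6,interpolation=cv2.INTER_CUBIC))
E
```

```text
[476.2 -20.7] [476.2 -20.7]
[489.2  62.7] [489.2  62.7]
dia [np.float64(36.91200931828538), np.float64(44.67299589289923)]
```

View pics/scene12.png

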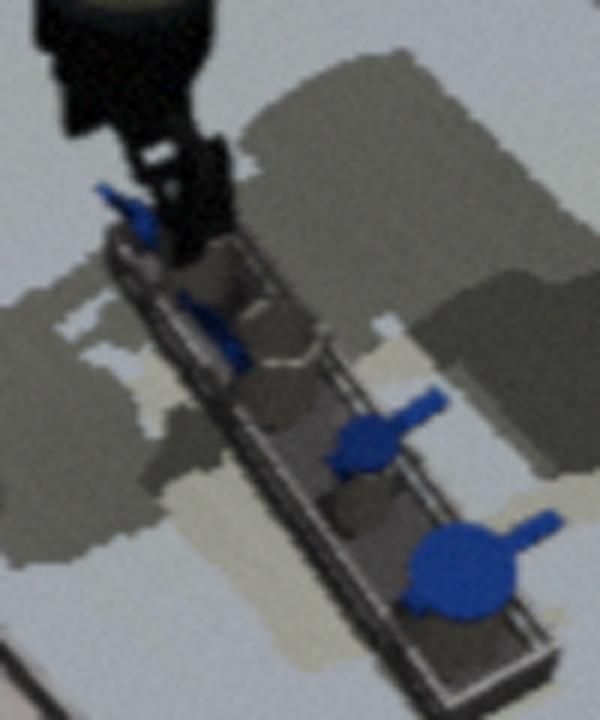

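View pics/side12.png

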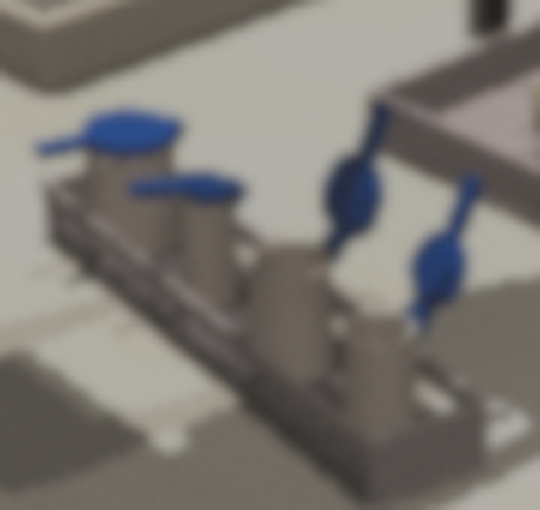

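```bash
python3 - <<'E'
from h import *
z=np.load('w4.npz');c=(z['K'],z['e'],z['M'])
for n,u in (('turq',(136,108)),('green',(157,25)),('log27',(227.6,113)),('log34',(218.4,230.7)),('cup',(20,5))):print(n,onz(c,u,48)[:2].round(0))
go([453,-290,130],81)
E
```

```text
turq [ 436. -369.]
green [ 377. -334.]
log27 [ 453. -290.]
log34 [ 565. -322.]
cup [ 346. -437.]
t 12.65 tcp [557.8  21.9 196.8] yang 81.2 zax [-0.001  0.    -1.   ] w 85.4 F [0.2 0.2 0.1]
 shift now-axes [  1.85 -10.81   2.23]  rz units 0.03 shift after turn [  1.82 -10.82   2.23]
```

```bash
python3 -m pendant '[{"x":0.17,"y":-1,"z":0,"rx":0,"ry":0,"rz":0,"gripper":-0.1},{"x":0.17,"y":-1,"z":0,"rx":0,"ry":0,"rz":0,"gripper":-0.1},{"x":0.17,"y":-1,"z":0,"rx":0,"ry":0,"rz":0,"gripper":-0.1},{"x":0.17,"y":-1,"z":0,"rx":0,"ry":0,"rz":0,"gripper":-0.1},{"x":0.17,"y":-1,"z":0,"rx":0,"ry":0,"rz":0,"gripper":-0.1},{"x":0.17,"y":-1,"z":0,"rx":0,"ry":0,"rz":0,"gripper":-0.1},{"x":0.17,"y":-1,"z":0,"rx":0,"ry":0,"rz":0,"gripper":-0.1},{"x":0.17,"y":-1,"z":0,"rx":0,"ry":0,"rz":0,"gripper":-0.1}]'; python3 -m pendant '[{"x":0.17,"y":-1,"z":0,"rx":0,"ry":0,"rz":0,"gripper":-0.1},{"x":0.17,"y":-1,"z":0.5,"rx":0,"ry":0,"rz":0,"gripper":-0.1},{"x":0.15,"y":-0.8,"z":0.8,"rx":0,"ry":0,"rz":0,"gripper":-0.1},{"x":0,"y":0,"z":0.9,"rx":0,"ry":0,"rz":0,"gripper":-0.1},{"x":0,"y":0,"z":0,"rx":0,"ry":0,"rz":0,"gripper":-0.1},{"x":0,"y":0,"z":0,"rx":0,"ry":0,"rz":0,"gripper":-0.1},{"x":0,"y":0,"z":0,"rx":0,"ry":0,"rz":0,"gripper":-0.1}]'; python3 - <<'E'
from h import *
go([453,-290,130],81.1)
c=cam('wrist');i=capture('wrist')
cv2.imwrite('pics/w13.png',i[:,:,::-1])
for ce,st in blobs(i,*ORANGE)[0]:print(ce,st,onz(c,ce,40))
E
```

```text
time_s: 13.32
tcp_pos: [480.2, -210.0, 197.0]
orientation: [-0.242, -3.132, 0.0]
wrist_force: [1.0, 0.3, 1.1]
grip_width: 47.1
time_s: 13.9
tcp_pos: [454.4, -289.1, 131.9]
orientation: [0.241, 3.132, -0.0]
wrist_force: [1.2, 0.4, 0.7]
grip_width: 46.8
t 13.9 tcp [ 454.4 -289.1  131.9] yang 81.2 zax [ 0. -0. -1.] w 46.8 F [1.2 0.4 0.7]
 shift now-axes [ 0.04 -0.04  0.06]  rz units 0.02 shift after turn [ 0.04 -0.04  0.06]

[251.  190.9] [238 175  27  34 557] [ 450.31072346 -289.89591291   40.        ]
[239.8 286.1] [224 272  29  38 600] [ 551.52448354 -317.42949374   40.        ]
```

View pics/w13.png

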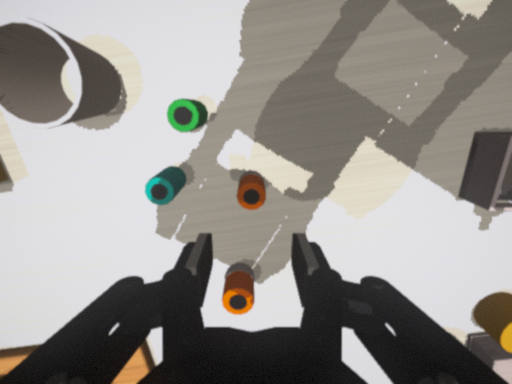

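The logger27 hole is at (250,196), with the second orange logger at (239,300) and turquoise at (160,190). I'll triangulate the hole against w4 to get the top height.

```bash
python3 - <<'E'
from h import *
z=np.load('w4.npz');c4=(z['K'],z['e'],z['M']);c=cam('wrist')
i=cv2.imread('pics/w13.png')
def hole(i,b):
    k=4;s=cv2.resize(i[b[1]:b[3],b[0]:b[2]],None,fx=k,fy=k,interpolation=cv2.INTER_CUBIC)
    m=cv2.inRange(cv2.cvtColor(s,cv2.COLOR_BGR2HSV),ORANGE[0],(20,255,255))
    cs,hi=cv2.findContours(m,cv2.RETR_CCOMP,cv2.CHAIN_APPROX_NONE)
    q=max([q for q,g in zip(cs,hi[0]) if g[3]>=0],key=cv2.contourArea);(x,y),ax,an=cv2.fitEllipse(q)
    return np.array([(x+.5)/k-.5+b[0],(y+.5)/k-.5+b[1]])
for b,u4 in (((228,165,275,220),(227.6,113.1)),((215,262,262,322),(218.4,230.7))):
    u=hole(i,b);print(u,tri(c4,u4,c,u),'z48',onz(c,u,48)[:2].round(1))
    p=tri(c4,u4,c,u)[0]
go([453,-290,18],81.1)
E
```

```text
[250.99509621 196.09883308] (array([ 453.37660128, -290.47468096,   47.41753162]), np.float64(0.0734523162133304)) z48 [ 453.2 -290.4]
[237.66378403 301.71089554] (array([ 565.0339203 , -321.69927904,   47.80330425]), np.float64(0.09687003684946552)) z48 [ 564.9 -321.6]
t 13.95 tcp [ 454.8 -289.2  132.3] yang 81.2 zax [ 0.001 -0.001 -1.   ] w 47.2 F [0.4 0.1 0.4]
 shift now-axes [ 0.06 -0.03  3.81]  rz units 0.02 shift after turn [ 0.06 -0.03  3.81]
```

```bash
python3 -m pendant '[{"x":0.04,"y":-0.04,"z":0.8,"rx":0,"ry":0,"rz":0,"gripper":-0.1},{"x":0,"y":0,"z":0.9,"rx":0,"ry":0,"rz":0,"gripper":-0.1},{"x":0,"y":0,"z":0.9,"rx":0,"ry":0,"rz":0,"gripper":-0.1},{"x":0,"y":0,"z":0.6,"rx":0,"ry":0,"rz":0,"gripper":-0.1},{"x":0,"y":0,"z":0.34,"rx":0,"ry":0,"rz":0,"gripper":-0.1},{"x":0,"y":0,"z":0,"rx":0,"ry":0,"rz":0,"gripper":-0.1},{"x":0,"y":0,"z":0,"rx":0,"ry":0,"rz":0,"gripper":0.6},{"x":0,"y":0,"z":0,"rx":0,"ry":0,"rz":0,"gripper":1}]' 30; python3 -m pendant '[{"x":0,"y":0,"z":0,"rx":0,"ry":0,"rz":0,"gripper":1},{"x":0,"y":0,"z":0,"rx":0,"ry":0,"rz":0,"gripper":1},{"x":0,"y":0,"z":0,"rx":0,"ry":0,"rz":0,"gripper":1},{"x":0,"y":0,"z":0,"rx":0,"ry":0,"rz":0,"gripper":1}]'
```

```text
time_s: 14.62
tcp_pos: [453.7, -290.8, 26.1]
orientation: [0.241, 3.131, -0.002]
wrist_force: [-0.4, 1.2, 1.1]
grip_width: 25.5
time_s: 14.95
tcp_pos: [453.6, -290.8, 26.0]
orientation: [0.241, 3.13, -0.002]
wrist_force: [1.0, 2.8, 9.8]
grip_width: 25.6
```

Grip width is 25.6 mm, which fits logger27. I'll lift it and carry it to tube27.

```bash
python3 -m pendant '[{"x":0,"y":0,"z":-0.5,"rx":0,"ry":0,"rz":0,"gripper":1},{"x":0,"y":0,"z":-0.8,"rx":0,"ry":0,"rz":0,"gripper":1},{"x":0,"y":0,"z":-0.9,"rx":0,"ry":0,"rz":0,"gripper":1},{"x":0,"y":0,"z":-0.9,"rx":0,"ry":0,"rz":0,"gripper":1},{"x":0,"y":0,"z":-0.9,"rx":0,"ry":0,"rz":0,"gripper":1},{"x":0.06,"y":0.6,"z":0,"rx":0,"ry":0,"rz":0,"gripper":1},{"x":0.06,"y":0.8,"z":0,"rx":0,"ry":0,"rz":0,"gripper":1},{"x":0.06,"y":0.9,"z":0,"rx":0,"ry":0,"rz":0,"gripper":1}]';python3 -m pendant '[{"x":0.06,"y":0.9,"z":0,"rx":0,"ry":0,"rz":0,"gripper":1},{"x":0.06,"y":0.9,"z":0,"rx":0,"ry":0,"rz":0,"gripper":1},{"x":0.06,"y":0.9,"z":0,"rx":0,"ry":0,"rz":0,"gripper":1},{"x":0.06,"y":0.9,"z":0,"rx":0,"ry":0,"rz":0,"gripper":1},{"x":0.06,"y":0.9,"z":0,"rx":0,"ry":0,"rz":0,"gripper":1},{"x":0.06,"y":0.6,"z":0,"rx":0,"ry":0,"rz":0,"gripper":1},{"x":0,"y":0.4,"z":0,"rx":0,"ry":0,"rz":0,"gripper":1},{"x":0,"y":0,"z":0,"rx":0,"ry":0,"rz":0,"gripper":1}]'; python3 - <<'E'
from h import *
go([476.4,-20.2,130],81.1)
c=cam('wrist');i=capture('wrist')
cv2.imwrite('pics/w14.png',i[:,:,::-1])
np.savez('w14.npz',K=c[0],e=c[1],M=c[2])
i=capture('side')
cv2.imwrite('pics/s14.png',cv2.resize(i[120:300,150:370,::-1],None,fx=3,fy=3,interpolation=cv2.INTER_CUBIC))
E
```

```text
time_s: 15.62
tcp_pos: [458.4, -221.5, 146.0]
orientation: [0.244, 3.13, -0.002]
wrist_force: [-0.5, -0.3, -1.0]
grip_width: 25.5
time_s: 16.28
tcp_pos: [472.9, -54.8, 145.3]
orientation: [0.238, 3.132, 0.0]
wrist_force: [0.2, -0.5, -0.8]
grip_width: 25.8
t 16.28 tcp [472.9 -54.8 145.3] yang 81.3 zax [ 0.001  0.    -1.   ] w 25.8 F [ 0.2 -0.5 -0.8]
 shift now-axes [0.06 1.16 0.51]  rz units 0.03 shift after turn [0.06 1.16 0.51]
```

View pics/w14.png

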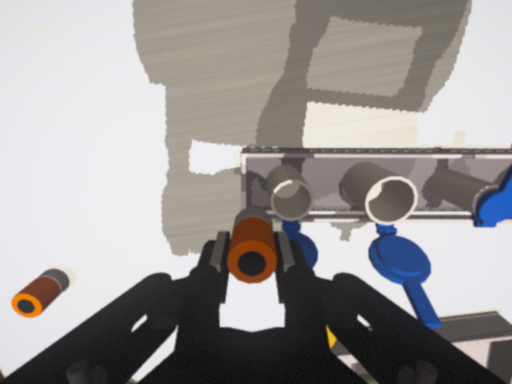

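View pics/s14.png

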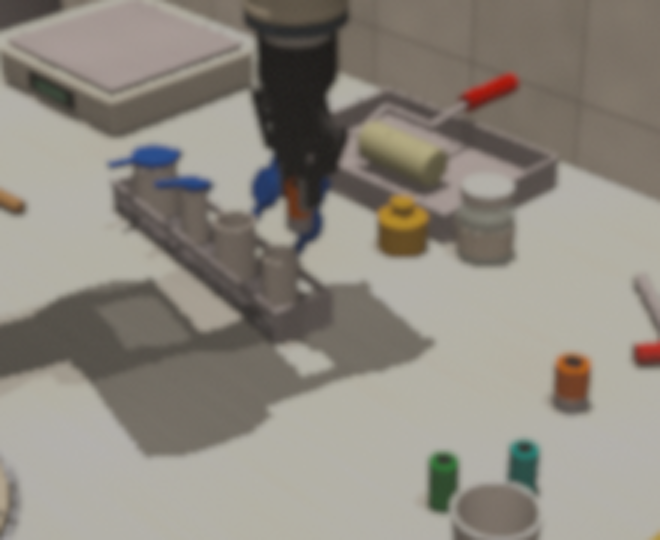

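```bash
python3 - <<'E'
from h import *
z=np.load('w14.npz');c=(z['K'],z['e'],z['M'])
i=cv2.imread('pics/w14.png')
cv2.imwrite('pics/c14.png',cv2.resize(i[160:290,220:330],None,fx=6,fy=6,interpolation=cv2.INTER_CUBIC)[:,:])
u=(251.5,263.5);print('hole',onz(c,u,145.3+22))
E
```

```text
hole [471.55963809 -55.58740044 167.3       ]
```

View pics/c14.png

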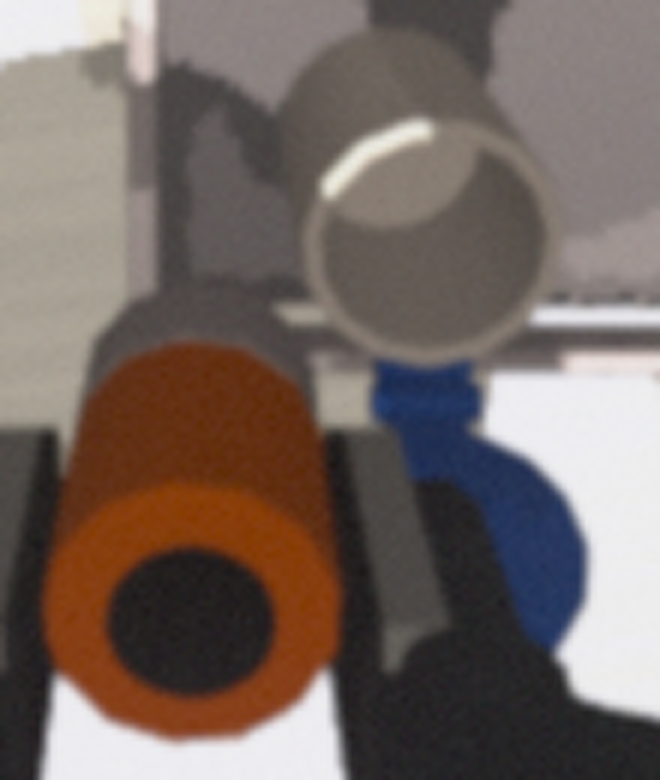

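```bash
python3 - <<'E'
from h import *
z=np.load('w14.npz');c=(z['K'],z['e'],z['M'])
r=onz(c,(291.25,199.9),74);h=onz(c,(251.25,263.1),167.3)
print(r,h,'rel',r-h)
t=get_state()['tcp_pos'];print(t)
T=t[:2]+(r-h)[:2];print('target tcp',T);go([T[0],T[1],110],81.1)
E
```

```text
[475.31326826 -21.95680701  74.        ] [471.30454716 -55.67899027 167.3       ] rel [  4.0087211   33.72218326 -93.3       ]
[472.91925523 -56.64944318 145.15378056]
target tcp [476.92797633 -22.92725992]
t 16.38 tcp [472.9 -56.6 145.2] yang 81.2 zax [ 0.001 -0.    -1.   ] w 25.7 F [ 0.1 -0.3 -0.8]
 shift now-axes [0.04 1.13 1.17]  rz units 0.02 shift after turn [0.04 1.13 1.17]
```

```bash
python3 -m pendant '[{"x":0.02,"y":0.5,"z":0.4,"rx":0,"ry":0,"rz":0,"gripper":1},{"x":0.02,"y":0.5,"z":0.4,"rx":0,"ry":0,"rz":0,"gripper":1},{"x":0,"y":0.17,"z":0.4,"rx":0,"ry":0,"rz":0,"gripper":1},{"x":0,"y":0,"z":0,"rx":0,"ry":0,"rz":0,"gripper":1},{"x":0,"y":0,"z":0,"rx":0,"ry":0,"rz":0,"gripper":1},{"x":0,"y":0,"z":0,"rx":0,"ry":0,"rz":0,"gripper":1},{"x":0,"y":0,"z":0,"rx":0,"ry":0,"rz":0,"gripper":1},{"x":0,"y":0,"z":0,"rx":0,"ry":0,"rz":0,"gripper":1}]'; python3 - <<'E'
from h import *
go([477.5,-21,78],81.1)
c=cam('wrist');i=capture('wrist')
go()
cv2.imwrite('pics/w15.png',i[:,:,::-1])
np.savez('w15.npz',K=c[0],e=c[1],M=c[2])
cv2.imwrite('pics/c15.png',cv2.resize(i[200:320,195:315,::-1],None,fx=5,fy=5,interpolation=cv2.INTER_CUBIC))
i=capture('side')
cv2.imwrite('pics/s15.png',cv2.resize(i[140:240,190:290,::-1],None,fx=6,fy=6,interpolation=cv2.INTER_CUBIC))
E
```

```text
time_s: 17.05
tcp_pos: [477.3, -22.4, 109.2]
orientation: [0.242, 3.131, -0.0]
wrist_force: [-1.0, -0.0, -0.5]
grip_width: 25.9
t 17.05 tcp [477.3 -22.4 109.2] yang 81.1 zax [ 0.001 -0.    -1.   ] w 25.9 F [-1.  -0.  -0.5]
 shift now-axes [0.   0.05 1.04]  rz units 0.01 shift after turn [0.   0.05 1.04]

t 17.1 tcp [477.2 -22.3 109.1] yang 81.1 zax [ 0.001 -0.    -1.   ] w 25.8 F [ 0. -0. -1.]
```

View pics/c15.png

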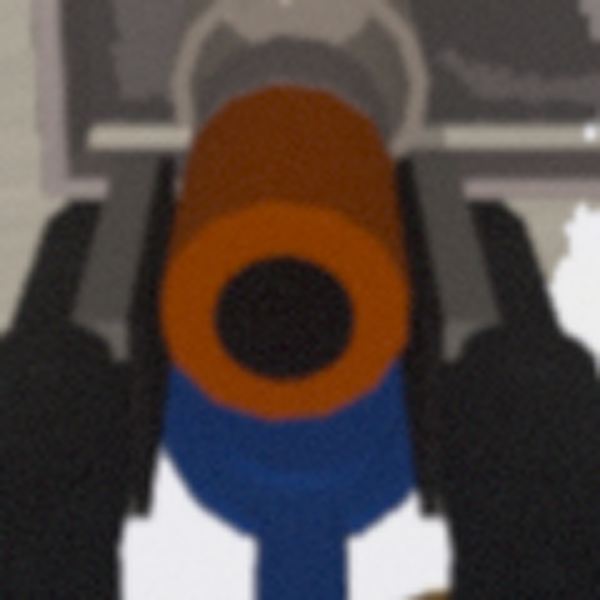

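View pics/s15.png

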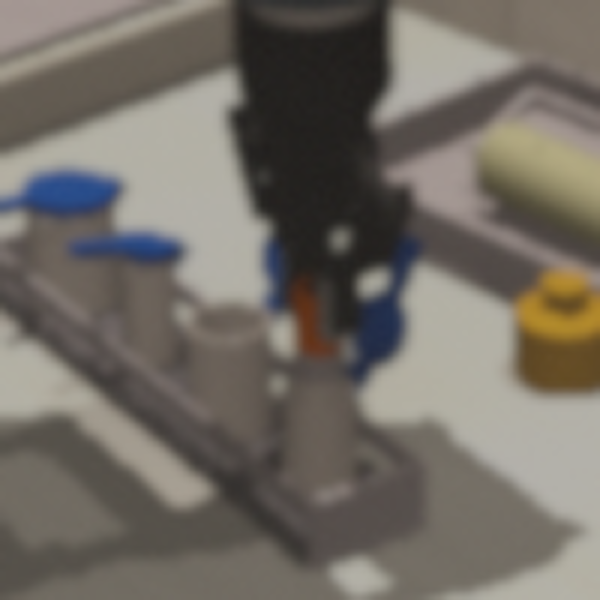

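```bash
python3 - <<'E'
from h import *
z=np.load('w15.npz');c=(z['K'],z['e'],z['M'])
t=np.array([477.2,-22.3,109.1]);M=R.from_rotvec([0.242,3.131,0]).inv()
px=lambda u,v:(195+(u+.5)/5-.5,200+(v+.5)/5-.5)
h=M.apply(onz(c,px(285,318),109.1+22)-t)
for n,u in (('rimL',(172,85)),('rimR',(430,85)),('rimTop?',(300,-20))): print(n,M.apply(onz(c,px(*u),74)-t).round(2))
print('footL',M.apply(onz(c,px(192,95),85)-t).round(2),'footR',M.apply(onz(c,px(394,95),85)-t).round(2))
print('hole',h.round(2))
for p in ((476.2,-20.7,74),(476.7,-19.2,74)):print('tube est tool',M.apply(np.array(p)-t).round(2))
i=cv2.imread('pics/w15.png');cv2.imwrite('pics/c15b.png',cv2.resize(i[180:240,215:295],None,fx=9,fy=9,interpolation=cv2.INTER_CUBIC))
E
```

```text
rimL [  2.74 -17.29  35.09]
rimR [ 2.72 19.83 35.1 ]
rimTop? [18.69  1.07 35.08]
footL [  6.   -13.62  24.09] footR [ 5.99 13.7  24.09]
hole [  1.19  -1.07 -22.  ]
tube est tool [ 1.28  1.42 35.1 ]
tube est tool [ 1.01  2.98 35.1 ]
```

View pics/c15b.png

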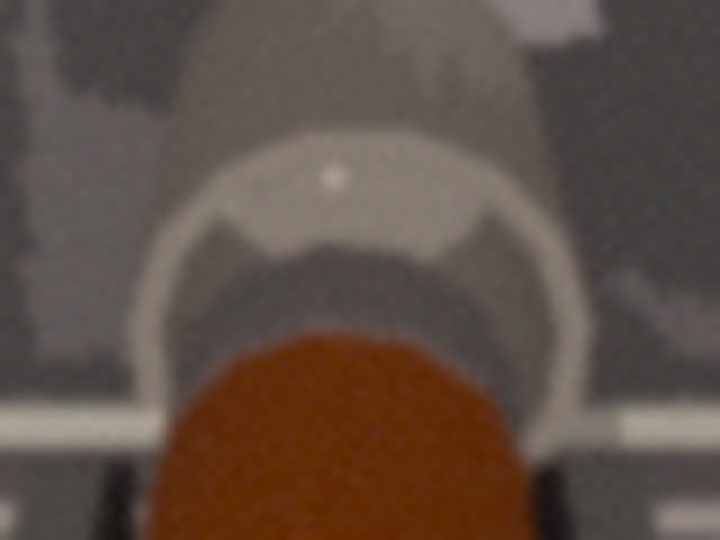

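Rim centre sits at tool (+1.2,+1.3) and the logger at (+1.2,0), so I'll shift y by +1.3 mm, lower and release.

```bash
python3 -m pendant '[{"x":0,"y":0.04,"z":0,"rx":0,"ry":0,"rz":0,"gripper":1},{"x":0,"y":0,"z":0.25,"rx":0,"ry":0,"rz":0,"gripper":1},{"x":0,"y":0,"z":0.25,"rx":0,"ry":0,"rz":0,"gripper":1},{"x":0,"y":0,"z":0.25,"rx":0,"ry":0,"rz":0,"gripper":1},{"x":0,"y":0,"z":0.22,"rx":0,"ry":0,"rz":0,"gripper":1},{"x":0,"y":0,"z":0,"rx":0,"ry":0,"rz":0,"gripper":1},{"x":0,"y":0,"z":0,"rx":0,"ry":0,"rz":0,"gripper":1},{"x":0,"y":0,"z":0,"rx":0,"ry":0,"rz":0,"gripper":1}]'
```

```text
time_s: 17.82
tcp_pos: [477.1, -20.6, 79.4]
orientation: [-0.241, -3.132, -0.0]
wrist_force: [-0.1, 0.4, -1.5]
grip_width: 26.1
```

```bash
python3 -m pendant '[{"x":0,"y":0,"z":0,"rx":0,"ry":0,"rz":0,"gripper":0.15},{"x":0,"y":0,"z":0,"rx":0,"ry":0,"rz":0,"gripper":0.15},{"x":0,"y":0,"z":0,"rx":0,"ry":0,"rz":0,"gripper":0.15},{"x":0,"y":0,"z":-0.6,"rx":0,"ry":0,"rz":0,"gripper":0.15},{"x":0,"y":0,"z":-0.9,"rx":0,"ry":0,"rz":0,"gripper":0.15},{"x":0,"y":0,"z":-0.9,"rx":0,"ry":0,"rz":0,"gripper":0.15},{"x":0,"y":0,"z":-0.9,"rx":0,"ry":0,"rz":0,"gripper":0.15}]'; python3 - <<'E'
from h import *
go()
i=capture('side')
cv2.imwrite('pics/s16.png',cv2.resize(i[140:300,190:390,::-1],None,fx=4,fy=4,interpolation=cv2.INTER_CUBIC)[:590])
i=capture('wrist');cv2.imwrite('pics/w16.png',i[:,:,::-1])
E
```

```text
time_s: 18.4
tcp_pos: [476.8, -20.6, 179.8]
orientation: [-0.241, -3.132, -0.0]
wrist_force: [1.1, -0.4, -0.3]
grip_width: 36.4
t 18.4 tcp [476.8 -20.6 179.8] yang 81.2 zax [-0.  0. -1.] w 36.4 F [ 1.1 -0.4 -0.3]
```

View pics/s16.png

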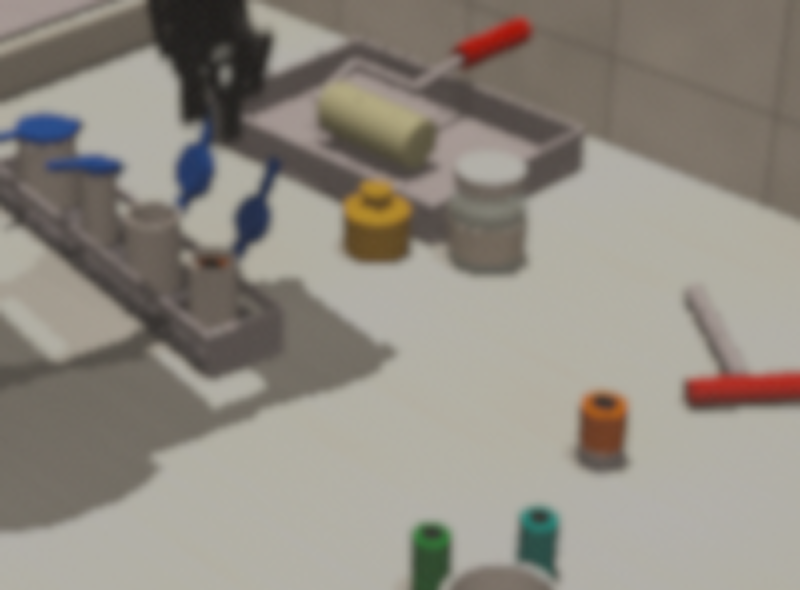

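View pics/w16.png

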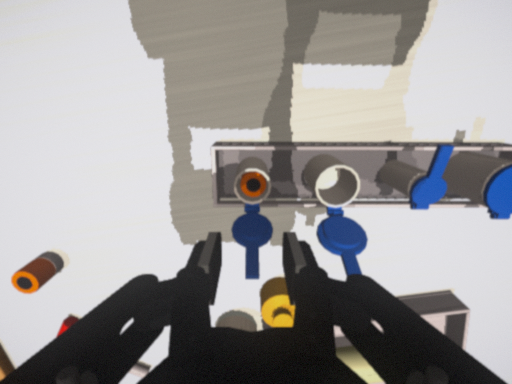

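Logger27 is down inside tube27, with its hole at (254,184). Next is logger34.

```bash
python3 -m pendant '[{"x":-0.44,"y":-0.94,"z":0,"rx":0,"ry":0,"rz":0,"gripper":-0.3},{"x":-0.44,"y":-0.94,"z":0,"rx":0,"ry":0,"rz":0,"gripper":-0.3},{"x":-0.44,"y":-0.94,"z":0,"rx":0,"ry":0,"rz":0,"gripper":-0.3},{"x":-0.44,"y":-0.94,"z":0,"rx":0,"ry":0,"rz":0,"gripper":-0.3},{"x":-0.44,"y":-0.94,"z":0,"rx":0,"ry":0,"rz":0,"gripper":-0.3},{"x":-0.44,"y":-0.94,"z":0,"rx":0,"ry":0,"rz":0,"gripper":-0.3},{"x":-0.44,"y":-0.94,"z":0,"rx":0,"ry":0,"rz":0,"gripper":-0.3},{"x":-0.44,"y":-0.94,"z":0,"rx":0,"ry":0,"rz":0,"gripper":-0.3}]'; python3 -m pendant '[{"x":-0.44,"y":-0.94,"z":0,"rx":0,"ry":0,"rz":0,"gripper":-0.3},{"x":-0.44,"y":-0.94,"z":0.8,"rx":0,"ry":0,"rz":0,"gripper":-0.3},{"x":0,"y":0,"z":0.8,"rx":0,"ry":0,"rz":0,"gripper":-0.3},{"x":0,"y":0,"z":0,"rx":0,"ry":0,"rz":0,"gripper":-0.3},{"x":0,"y":0,"z":0,"rx":0,"ry":0,"rz":0,"gripper":-0.3},{"x":0,"y":0,"z":0,"rx":0,"ry":0,"rz":0,"gripper":-0.3},{"x":0,"y":0,"z":0,"rx":0,"ry":0,"rz":0,"gripper":-0.3}]'; python3 - <<'E'
from h import *
go([565,-321.6,26],81.1)
c=cam('wrist');i=capture('wrist');cv2.imwrite('pics/w17.png',i[:,:,::-1])
for ce,st in blobs(i,*ORANGE)[0]:print(ce,st,onz(c,ce,40))
E
```

```text
time_s: 19.17
tcp_pos: [546.8, -261.2, 178.0]
orientation: [-0.242, -3.132, -0.0]
wrist_force: [0.2, 0.7, -0.2]
grip_width: 55.8
time_s: 19.75
tcp_pos: [564.8, -319.0, 132.0]
orientation: [0.24, 3.131, -0.001]
wrist_force: [0.5, 0.4, 0.8]
grip_width: 55.6
t 19.75 tcp [ 564.8 -319.   132. ] yang 81.2 zax [ 0.001 -0.001 -1.   ] w 55.6 F [0.5 0.4 0.8]
 shift now-axes [-0.01 -0.08  3.53]  rz units 0.02 shift after turn [-0.01 -0.08  3.53]

[249.7 192.7] [232 173  36  41 838] [ 562.32241702 -321.31080411   40.        ]
```

View pics/w17.png

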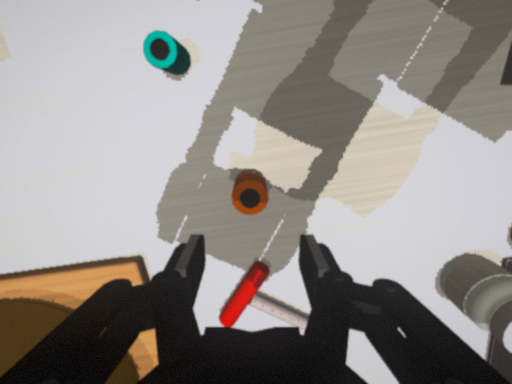

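```bash
python3 -m pendant '[{"x":-0.02,"y":-0.09,"z":0.8,"rx":0,"ry":0,"rz":0,"gripper":-0.3},{"x":0,"y":0,"z":0.9,"rx":0,"ry":0,"rz":0,"gripper":-0.3},{"x":0,"y":0,"z":0.9,"rx":0,"ry":0,"rz":0,"gripper":-0.3},{"x":0,"y":0,"z":0.6,"rx":0,"ry":0,"rz":0,"gripper":-0.3},{"x":0,"y":0,"z":0.34,"rx":0,"ry":0,"rz":0,"gripper":-0.3},{"x":0,"y":0,"z":0,"rx":0,"ry":0,"rz":0,"gripper":-0.3},{"x":0,"y":0,"z":0,"rx":0,"ry":0,"rz":0,"gripper":0.6},{"x":0,"y":0,"z":0,"rx":0,"ry":0,"rz":0,"gripper":1}]' 30; python3 -m pendant '[{"x":0,"y":0,"z":0,"rx":0,"ry":0,"rz":0,"gripper":1},{"x":0,"y":0,"z":0,"rx":0,"ry":0,"rz":0,"gripper":1},{"x":0,"y":0,"z":0,"rx":0,"ry":0,"rz":0,"gripper":1},{"x":0,"y":0,"z":0,"rx":0,"ry":0,"rz":0,"gripper":1}]'
```

```text
time_s: 20.47
tcp_pos: [565.4, -322.7, 26.0]
orientation: [0.241, 3.13, -0.002]
wrist_force: [-2.0, 1.6, 10.1]
grip_width: 33.2
time_s: 20.8
tcp_pos: [565.4, -322.7, 26.0]
orientation: [0.241, 3.13, -0.002]
wrist_force: [-0.8, 2.8, 8.5]
grip_width: 32.8
```

Width 32.8 mm fits logger34. I'll lift higher this time to pass over the open cap27.

```bash
python3 -m pendant '[{"x":0,"y":0,"z":-0.5,"rx":0,"ry":0,"rz":0,"gripper":1},{"x":0,"y":0,"z":-0.9,"rx":0,"ry":0,"rz":0,"gripper":1},{"x":0,"y":0,"z":-1,"rx":0,"ry":0,"rz":0,"gripper":1},{"x":0,"y":0,"z":-1,"rx":0,"ry":0,"rz":0,"gripper":1},{"x":0,"y":0,"z":-1,"rx":0,"ry":0,"rz":0,"gripper":1},{"x":0.5,"y":0.6,"z":-0.9,"rx":0,"ry":0,"rz":0,"gripper":1},{"x":0.5,"y":0.9,"z":0,"rx":0,"ry":0,"rz":0,"gripper":1},{"x":0.5,"y":0.9,"z":0,"rx":0,"ry":0,"rz":0,"gripper":1}]';python3 -m pendant '[{"x":0.5,"y":0.9,"z":0,"rx":0,"ry":0,"rz":0,"gripper":1},{"x":0.5,"y":0.9,"z":0,"rx":0,"ry":0,"rz":0,"gripper":1},{"x":0.5,"y":0.9,"z":0,"rx":0,"ry":0,"rz":0,"gripper":1},{"x":0.5,"y":0.9,"z":0,"rx":0,"ry":0,"rz":0,"gripper":1},{"x":0.5,"y":0.9,"z":0,"rx":0,"ry":0,"rz":0,"gripper":1},{"x":0.5,"y":0.9,"z":0,"rx":0,"ry":0,"rz":0,"gripper":1},{"x":0,"y":0.9,"z":0,"rx":0,"ry":0,"rz":0,"gripper":1},{"x":0,"y":0.9,"z":0,"rx":0,"ry":0,"rz":0,"gripper":1}]'; python3 -m pendant '[{"x":0,"y":0.9,"z":0,"rx":0,"ry":0,"rz":0,"gripper":1},{"x":0,"y":0.9,"z":0,"rx":0,"ry":0,"rz":0,"gripper":1},{"x":0,"y":0,"z":0,"rx":0,"ry":0,"rz":0,"gripper":1},{"x":0,"y":0,"z":0,"rx":0,"ry":0,"rz":0,"gripper":1}]'; python3 - <<'E'
from h import *
go([490,62.5,110],81.1)
E
```

```text
time_s: 21.47
tcp_pos: [531.5, -244.4, 185.9]
orientation: [0.243, 3.128, -0.003]
wrist_force: [0.7, 0.5, -2.4]
grip_width: 32.9
time_s: 22.13
tcp_pos: [474.6, -15.7, 184.3]
orientation: [0.242, 3.131, -0.0]
wrist_force: [1.4, 0.0, -0.7]
grip_width: 33.3
time_s: 22.47
tcp_pos: [483.7, 37.4, 184.0]
orientation: [0.238, 3.131, -0.0]
wrist_force: [-0.8, -0.7, -0.9]
grip_width: 33.1
t 22.47 tcp [483.7  37.4 184. ] yang 81.3 zax [ 0.001 -0.    -1.   ] w 33.1 F [-0.8 -0.7 -0.9]
 shift now-axes [-0.08  0.86  2.47]  rz units 0.04 shift after turn [-0.07  0.86  2.47]
```

```bash
python3 -m pendant '[{"x":-0.08,"y":0.86,"z":0,"rx":0,"ry":0,"rz":0,"gripper":1},{"x":0,"y":0,"z":0.8,"rx":0,"ry":0,"rz":0,"gripper":1},{"x":0,"y":0,"z":0.8,"rx":0,"ry":0,"rz":0,"gripper":1},{"x":0,"y":0,"z":0.87,"rx":0,"ry":0,"rz":0,"gripper":1},{"x":0,"y":0,"z":0,"rx":0,"ry":0,"rz":0,"gripper":1},{"x":0,"y":0,"z":0,"rx":0,"ry":0,"rz":0,"gripper":1},{"x":0,"y":0,"z":0,"rx":0,"ry":0,"rz":0,"gripper":1},{"x":0,"y":0,"z":0,"rx":0,"ry":0,"rz":0,"gripper":1}]'; python3 - <<'E'
from h import *
s=get_state();t=s['tcp_pos']
c=cam('wrist');i=capture('wrist');go()
cv2.imwrite('pics/w18.png',i[:,:,::-1])
np.savez('w18.npz',K=c[0],e=c[1],M=c[2],t=t,o=s['orientation'])
cv2.imwrite('pics/c18.png',cv2.resize(i[180:300,190:320,::-1],None,fx=5,fy=5,interpolation=cv2.INTER_CUBIC)[:])
E
```

```text
time_s: 23.13
tcp_pos: [490.7, 61.1, 110.7]
orientation: [0.242, 3.13, 0.0]
wrist_force: [0.1, -0.6, -1.6]
grip_width: 33.3
t 23.18 tcp [490.7  61.2 110.6] yang 81.2 zax [ 0.002 -0.    -1.   ] w 33.3 F [ 0.2  0.  -0.2]
```

View pics/c18.png

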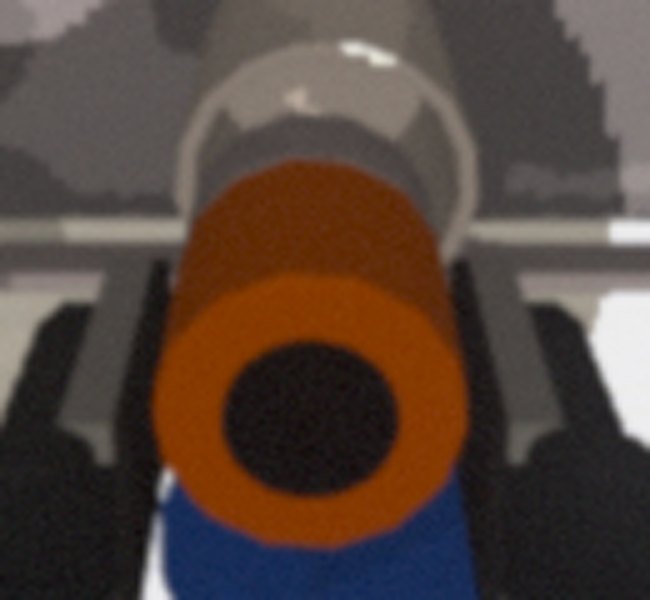

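```bash
python3 - <<'E'
from h import *
z=np.load('w18.npz');c=(z['K'],z['e'],z['M']);t=z['t'];M=R.from_rotvec(z['o']).inv()
px=lambda u,v:(190+(u+.5)/5-.5,180+(v+.5)/5-.5)
f=lambda u,v,zz:M.apply(onz(c,px(u,v),zz)-t).round(2)
print('rim L,R',f(173,180,74),f(480,180,74),'top',f(326.5,42,74),'hole',f(310.5,417,t[2]+22))
print('foot L/R/top',f(195,200,88),f(438,200,88),f(316,115,t[2]-26))
E
```

```text
rim L,R [  2.93 -20.76  36.7 ] [ 2.92 23.73 36.71] top [23.86  1.4  36.66] hole [  1.45  -0.9  -22.  ]
foot L/R/top [  5.99 -16.35  22.69] [ 5.98 16.26 22.7 ] [16.93 -0.12 25.96]
```

```bash
python3 -m pendant '[{"x":0.02,"y":0.05,"z":0,"rx":0,"ry":0,"rz":0,"gripper":1},{"x":0,"y":0,"z":0.25,"rx":0,"ry":0,"rz":0,"gripper":1},{"x":0,"y":0,"z":0.25,"rx":0,"ry":0,"rz":0,"gripper":1},{"x":0,"y":0,"z":0.25,"rx":0,"ry":0,"rz":0,"gripper":1},{"x":0,"y":0,"z":0.28,"rx":0,"ry":0,"rz":0,"gripper":1},{"x":0,"y":0,"z":0,"rx":0,"ry":0,"rz":0,"gripper":1},{"x":0,"y":0,"z":0,"rx":0,"ry":0,"rz":0,"gripper":1},{"x":0,"y":0,"z":0,"rx":0,"ry":0,"rz":0,"gripper":1}]'
```

```text
time_s: 23.85
tcp_pos: [489.4, 63.1, 78.1]
orientation: [-0.241, -3.132, 0.0]
wrist_force: [0.2, -0.5, -1.3]
grip_width: 33.1
```

```bash
python3 -m pendant '[{"x":0,"y":0,"z":0,"rx":0,"ry":0,"rz":0,"gripper":-0.05},{"x":0,"y":0,"z":0,"rx":0,"ry":0,"rz":0,"gripper":-0.05},{"x":0,"y":0,"z":0,"rx":0,"ry":0,"rz":0,"gripper":-0.05},{"x":0,"y":0,"z":-0.6,"rx":0,"ry":0,"rz":0,"gripper":-0.05},{"x":0,"y":0,"z":-0.9,"rx":0,"ry":0,"rz":0,"gripper":-0.05},{"x":0,"y":0,"z":-0.9,"rx":0,"ry":0,"rz":0,"gripper":-0.05},{"x":0,"y":0,"z":-1,"rx":0,"ry":0,"rz":0,"gripper":-0.05}]'; python3 -m pendant '[{"x":0,"y":0,"z":-0.6,"rx":0,"ry":0,"rz":0,"gripper":1},{"x":0,"y":0,"z":0,"rx":0,"ry":0,"rz":0,"gripper":1},{"x":0,"y":0,"z":0,"rx":0,"ry":0,"rz":0,"gripper":1}]'; python3 - <<'E'
from h import *
go()
i=capture('side')
cv2.imwrite('pics/s19.png',cv2.resize(i[140:240,170:290,::-1],None,fx=5,fy=5,interpolation=cv2.INTER_CUBIC)[:590])
c=cam('wrist');i=capture('wrist');cv2.imwrite('pics/w19.png',i[:,:,::-1])
cv2.imwrite('pics/c19.png',cv2.resize(i[130:230,210:360,::-1],None,fx=5,fy=5,interpolation=cv2.INTER_CUBIC)[:590])
E
```

```text
time_s: 24.43
tcp_pos: [489.0, 63.1, 181.3]
orientation: [-0.241, -3.131, 0.0]
wrist_force: [0.8, 0.3, 0.1]
grip_width: 44.9
time_s: 24.68
tcp_pos: [490.0, 63.1, 199.2]
orientation: [0.241, 3.13, 0.0]
wrist_force: [-0.7, -0.0, -1.1]
grip_width: 9.2
t 24.68 tcp [490.   63.1 199.2] yang 81.2 zax [ 0.002  0.    -1.   ] w 9.2 F [-0.7 -0.  -1.1]
```

View pics/s19.png

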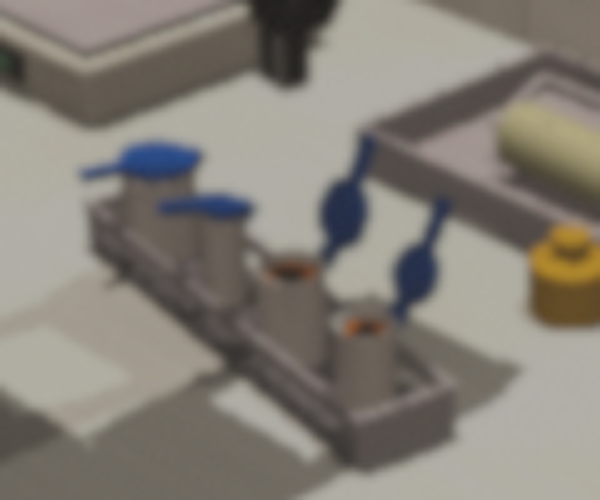

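View pics/w19.png

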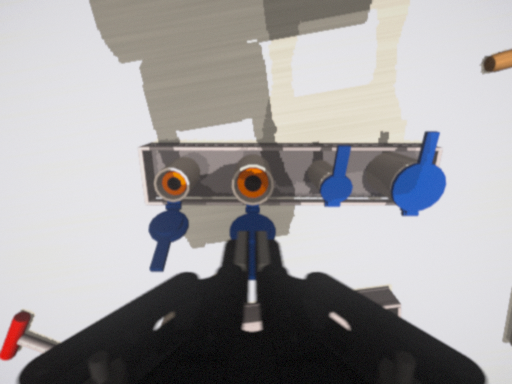

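Both loggers sit low in their bores, at (174,183) and (253,183). Now I'll close cap34 from behind with the closed fingers.

```bash
python3 -m pendant '[{"x":-0.8,"y":0,"z":0,"rx":0,"ry":0,"rz":0,"gripper":1},{"x":-0.8,"y":0,"z":0,"rx":0,"ry":0,"rz":0,"gripper":1},{"x":-0.8,"y":0,"z":0,"rx":0,"ry":0,"rz":0,"gripper":1},{"x":-0.7,"y":0,"z":0,"rx":0,"ry":0,"rz":0,"gripper":1},{"x":0,"y":0,"z":0.9,"rx":0,"ry":0,"rz":0,"gripper":1},{"x":0,"y":0,"z":0.9,"rx":0,"ry":0,"rz":0,"gripper":1},{"x":0,"y":0,"z":0.9,"rx":0,"ry":0,"rz":0,"gripper":1},{"x":0,"y":0,"z":0,"rx":0,"ry":0,"rz":0,"gripper":1}]'; python3 -m pendant '[{"x":0.4,"y":0,"z":0,"rx":0,"ry":0,"rz":0,"gripper":1},{"x":0.4,"y":0,"z":0,"rx":0,"ry":0,"rz":0,"gripper":1},{"x":0.4,"y":0,"z":0,"rx":0,"ry":0,"rz":0,"gripper":1},{"x":0.4,"y":0,"z":0,"rx":0,"ry":0,"rz":0,"gripper":1},{"x":0.4,"y":0,"z":0,"rx":0,"ry":0,"rz":0,"gripper":1},{"x":0.3,"y":0,"z":0,"rx":0,"ry":0,"rz":0,"gripper":1},{"x":0,"y":0,"z":0,"rx":0,"ry":0,"rz":0,"gripper":1}]'; python3 - <<'E'
from h import *
go()
i=capture('side')
cv2.imwrite('pics/s20.png',cv2.resize(i[140:240,170:290,::-1],None,fx=5,fy=5,interpolation=cv2.INTER_CUBIC)[:590])
E
```

```text
time_s: 25.45
tcp_pos: [577.9, 48.8, 111.6]
orientation: [-0.241, -3.123, 0.001]
wrist_force: [-1.8, 0.1, -1.0]
grip_width: 0.1
time_s: 26.03
tcp_pos: [511.6, 59.7, 117.7]
orientation: [-0.241, -3.131, 0.0]
wrist_force: [0.2, -0.5, 0.3]
grip_width: 0.0
t 26.03 tcp [511.6  59.7 117.7] yang 81.2 zax [-0.001  0.    -1.   ] w 0.0 F [ 0.2 -0.5  0.3]
```

View pics/s20.png

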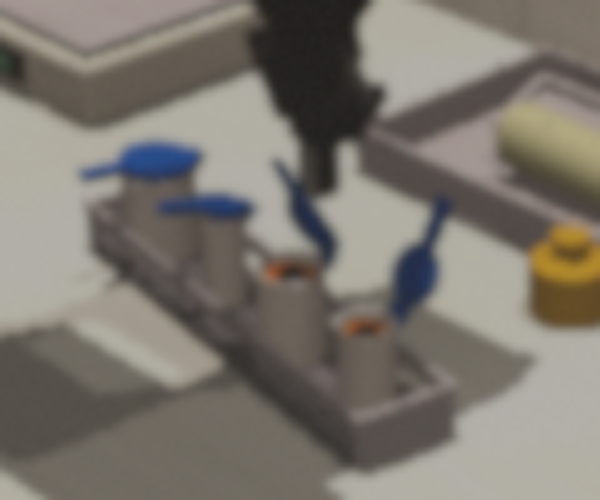

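```bash
python3 -m pendant '[{"x":0.3,"y":0,"z":0,"rx":0,"ry":0,"rz":0,"gripper":1},{"x":0.3,"y":0,"z":0.1,"rx":0,"ry":0,"rz":0,"gripper":1},{"x":0.3,"y":0,"z":0.15,"rx":0,"ry":0,"rz":0,"gripper":1},{"x":0.3,"y":0,"z":0.2,"rx":0,"ry":0,"rz":0,"gripper":1},{"x":0.3,"y":0,"z":0.2,"rx":0,"ry":0,"rz":0,"gripper":1},{"x":0,"y":0,"z":0.2,"rx":0,"ry":0,"rz":0,"gripper":1},{"x":0,"y":0,"z":0.2,"rx":0,"ry":0,"rz":0,"gripper":1},{"x":0,"y":0,"z":0,"rx":0,"ry":0,"rz":0,"gripper":1}]'; python3 -c "
from h import *
go()"
```

```text
time_s: 26.75
tcp_pos: [468.4, 66.3, 84.7]
orientation: [-0.241, -3.131, 0.0]
wrist_force: [0.0, 0.4, 0.4]
grip_width: -0.3
t 26.75 tcp [468.4  66.3  84.7] yang 81.2 zax [-0.001 -0.    -1.   ] w -0.3 F [0.  0.4 0.4]
```

```bash
python3 -m pendant '[{"x":0,"y":0,"z":0.1,"rx":0,"ry":0,"rz":0,"gripper":1},{"x":0,"y":0,"z":0.05,"rx":0,"ry":0,"rz":0,"gripper":1},{"x":0,"y":0,"z":0,"rx":0,"ry":0,"rz":0,"gripper":1}]'; python3 -m pendant '[{"x":0,"y":0,"z":0.05,"rx":0,"ry":0,"rz":0,"gripper":1},{"x":0,"y":0,"z":0,"rx":0,"ry":0,"rz":0,"gripper":1}]'
```

```text
time_s: 27.0
tcp_pos: [468.9, 66.2, 81.0]
orientation: [-0.242, -3.132, 0.0]
wrist_force: [-0.3, 0.3, -0.3]
grip_width: -0.1
time_s: 27.17
tcp_pos: [469.0, 66.3, 79.8]
orientation: [0.242, 3.132, 0.0]
wrist_force: [-0.1, -1.1, 3.3]
grip_width: 0.1
```

```bash
python3 -m pendant '[{"x":0,"y":0,"z":0.04,"rx":0,"ry":0,"rz":0,"gripper":1},{"x":0,"y":0,"z":0,"rx":0,"ry":0,"rz":0,"gripper":1},{"x":0,"y":0,"z":0,"rx":0,"ry":0,"rz":0,"gripper":1}]'; python3 -m pendant '[{"x":0,"y":0,"z":0.03,"rx":0,"ry":0,"rz":0,"gripper":1},{"x":0,"y":0,"z":0,"rx":0,"ry":0,"rz":0,"gripper":1}]'
```

```text
time_s: 27.42
tcp_pos: [469.0, 66.3, 79.2]
orientation: [0.241, 3.131, 0.0]
wrist_force: [-3.2, -0.7, 16.9]
grip_width: -0.1
time_s: 27.58
tcp_pos: [469.0, 66.3, 78.6]
orientation: [0.241, 3.131, 0.0]
wrist_force: [-5.7, -0.3, 29.0]
grip_width: 0.1
```

```bash
python3 - <<'E'
from h import *
a=cam('scene');b=cam('side')
print(tri(a,(209.5,216),b,(285,195)),tri(a,(181,210),b,(312,192)))
z=np.load('w12.npz');c=(z['K'],z['e'],z['M']);print(onz(c,(240,262),60))
go([563,-34,200],81.1)
E
```

```text
(array([664.20563894, -15.22401148,  27.84753762]), np.float64(6.819129845262928)) (array([723.95490352, -81.60054024,  42.03197516]), np.float64(2.426256261870827))
[653.9372724   -7.55641691  60.        ]
t 27.58 tcp [469.   66.3  78.6] yang 81.2 zax [ 0.001  0.    -1.   ] w 0.1 F [-5.7 -0.3 29. ]
 shift now-axes [-3.61 -2.82 -4.04]  rz units 0.01 shift after turn [-3.62 -2.82 -4.04]
```

```bash
python3 -m pendant '[{"x":0,"y":0,"z":-0.8,"rx":0,"ry":0,"rz":0,"gripper":1},{"x":0,"y":0,"z":-0.8,"rx":0,"ry":0,"rz":0,"gripper":1},{"x":0,"y":0,"z":-0.8,"rx":0,"ry":0,"rz":0,"gripper":1},{"x":0,"y":0,"z":-0.8,"rx":0,"ry":0,"rz":0,"gripper":1},{"x":0,"y":0,"z":-0.8,"rx":0,"ry":0,"rz":0,"gripper":1},{"x":-0.9,"y":-0.7,"z":0,"rx":0,"ry":0,"rz":0,"gripper":1},{"x":-0.9,"y":-0.7,"z":0,"rx":0,"ry":0,"rz":0,"gripper":1},{"x":-0.9,"y":-0.7,"z":0,"rx":0,"ry":0,"rz":0,"gripper":1}]'; python3 -m pendant '[{"x":-0.9,"y":-0.7,"z":0,"rx":0,"ry":0,"rz":0,"gripper":1},{"x":0,"y":0,"z":0.9,"rx":0,"ry":0,"rz":0,"gripper":1},{"x":0,"y":0,"z":0.9,"rx":0,"ry":0,"rz":0,"gripper":1},{"x":0,"y":0,"z":0.9,"rx":0,"ry":0,"rz":0,"gripper":1},{"x":0,"y":0,"z":0,"rx":0,"ry":0,"rz":0,"gripper":1},{"x":0,"y":0,"z":0,"rx":0,"ry":0,"rz":0,"gripper":1}]'; python3 - <<'E'
from h import *
go([467,-20,110],81.1)
i=capture('side')
cv2.imwrite('pics/s21.png',cv2.resize(i[140:240,170:290,::-1],None,fx=5,fy=5,interpolation=cv2.INTER_CUBIC)[:590])
E
```

```text
time_s: 28.25
tcp_pos: [540.1, -9.2, 198.5]
orientation: [0.24, 3.131, -0.0]
wrist_force: [0.8, 0.4, 0.3]
grip_width: 0.4
time_s: 28.75
tcp_pos: [561.8, -33.2, 116.2]
orientation: [-0.241, -3.13, -0.0]
wrist_force: [1.7, -0.6, 0.6]
grip_width: 0.0
t 28.75 tcp [561.8 -33.2 116.2] yang 81.2 zax [-0.003  0.    -1.   ] w 0.0 F [ 1.7 -0.6  0.6]
 shift now-axes [ 3.19 -0.05  0.22]  rz units 0.01 shift after turn [ 3.19 -0.06  0.22]
```

View pics/s21.png

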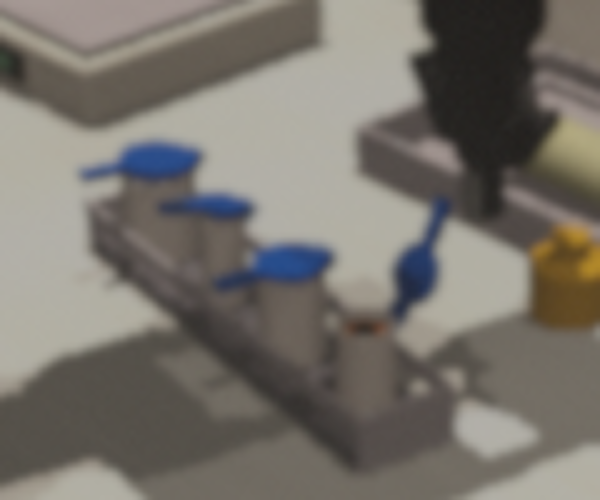

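```bash
python3 -m pendant '[{"x":0.4,"y":0,"z":0.05,"rx":0,"ry":0,"rz":0,"gripper":1},{"x":0.4,"y":0,"z":0.05,"rx":0,"ry":0,"rz":0,"gripper":1},{"x":0.4,"y":0,"z":0.05,"rx":0,"ry":0,"rz":0,"gripper":1},{"x":0.4,"y":0,"z":0,"rx":0,"ry":0,"rz":0,"gripper":1},{"x":0.4,"y":0,"z":0,"rx":0,"ry":0,"rz":0,"gripper":1},{"x":0.3,"y":0,"z":0.05,"rx":0,"ry":0,"rz":0,"gripper":1},{"x":0,"y":0,"z":0,"rx":0,"ry":0,"rz":0,"gripper":1}]'; python3 -m pendant '[{"x":0.3,"y":0,"z":0.1,"rx":0,"ry":0,"rz":0,"gripper":1},{"x":0.3,"y":0,"z":0.15,"rx":0,"ry":0,"rz":0,"gripper":1},{"x":0.3,"y":0,"z":0.15,"rx":0,"ry":0,"rz":0,"gripper":1},{"x":0.3,"y":0,"z":0.15,"rx":0,"ry":0,"rz":0,"gripper":1},{"x":0,"y":0,"z":0.2,"rx":0,"ry":0,"rz":0,"gripper":1},{"x":0,"y":0,"z":0.1,"rx":0,"ry":0,"rz":0,"gripper":1},{"x":0,"y":0,"z":0,"rx":0,"ry":0,"rz":0,"gripper":1},{"x":0,"y":0,"z":0,"rx":0,"ry":0,"rz":0,"gripper":1}]'
```

```text
time_s: 29.38
tcp_pos: [493.6, -22.4, 111.9]
orientation: [0.241, 3.131, -0.0]
wrist_force: [0.2, 0.4, 0.2]
grip_width: 0.0
time_s: 30.05
tcp_pos: [459.5, -17.3, 85.1]
orientation: [0.241, 3.132, -0.0]
wrist_force: [-0.4, -0.4, -0.1]
grip_width: -0.2
```

```bash
python3 -m pendant '[{"x":0,"y":0,"z":0.1,"rx":0,"ry":0,"rz":0,"gripper":1},{"x":0,"y":0,"z":0.08,"rx":0,"ry":0,"rz":0,"gripper":1},{"x":0,"y":0,"z":0,"rx":0,"ry":0,"rz":0,"gripper":1},{"x":0,"y":0,"z":0,"rx":0,"ry":0,"rz":0,"gripper":1}]'; python3 -m pendant '[{"x":0,"y":0,"z":0.04,"rx":0,"ry":0,"rz":0,"gripper":1},{"x":0,"y":0,"z":0,"rx":0,"ry":0,"rz":0,"gripper":1},{"x":0,"y":0,"z":0,"rx":0,"ry":0,"rz":0,"gripper":1}]'
```

```text
time_s: 30.38
tcp_pos: [459.3, -17.3, 79.8]
orientation: [0.241, 3.131, -0.0]
wrist_force: [0.7, -0.4, 4.7]
grip_width: 0.0
time_s: 30.63
tcp_pos: [459.3, -17.3, 79.2]
orientation: [0.241, 3.131, -0.0]
wrist_force: [-3.7, 0.3, 20.4]
grip_width: -0.1
```

Cap27 is shut at z 79 with 20 N of reaction. Next I'll press cap20, then cap41.

```bash
python3 -c "
from h import *
go([491,149,125],81.1);go([494,234.5,125],81.1)"
```

```text
t 30.63 tcp [459.3 -17.3  79.2] yang 81.2 zax [ 0.001 -0.    -1.   ] w -0.1 F [-3.7  0.3 20.4]
 shift now-axes [-0.2   5.64 -1.53]  rz units 0.01 shift after turn [-0.19  5.64 -1.53]

t 30.63 tcp [459.3 -17.3  79.2] yang 81.2 zax [ 0.001 -0.    -1.   ] w -0.1 F [-3.7  0.3 20.4]
 shift now-axes [ 0.14  8.47 -1.53]  rz units 0.01 shift after turn [ 0.15  8.47 -1.53]
```

```bash
python3 -m pendant '[{"x":0,"y":0,"z":-0.8,"rx":0,"ry":0,"rz":0,"gripper":1},{"x":0,"y":0,"z":-0.8,"rx":0,"ry":0,"rz":0,"gripper":1},{"x":-0.03,"y":0.94,"z":0,"rx":0,"ry":0,"rz":0,"gripper":1},{"x":-0.03,"y":0.94,"z":0,"rx":0,"ry":0,"rz":0,"gripper":1},{"x":-0.03,"y":0.94,"z":0,"rx":0,"ry":0,"rz":0,"gripper":1},{"x":-0.03,"y":0.94,"z":0,"rx":0,"ry":0,"rz":0,"gripper":1},{"x":-0.03,"y":0.94,"z":0,"rx":0,"ry":0,"rz":0,"gripper":1},{"x":-0.03,"y":0.94,"z":0,"rx":0,"ry":0,"rz":0,"gripper":1}]'; python3 -m pendant '[{"x":0,"y":0,"z":0.5,"rx":0,"ry":0,"rz":0,"gripper":1},{"x":0,"y":0,"z":0.5,"rx":0,"ry":0,"rz":0,"gripper":1},{"x":0,"y":0,"z":0.3,"rx":0,"ry":0,"rz":0,"gripper":1},{"x":0,"y":0,"z":0.15,"rx":0,"ry":0,"rz":0,"gripper":1},{"x":0,"y":0,"z":0,"rx":0,"ry":0,"rz":0,"gripper":1},{"x":0,"y":0,"z":0,"rx":0,"ry":0,"rz":0,"gripper":1},{"x":0,"y":0,"z":0,"rx":0,"ry":0,"rz":0,"gripper":1}]'
```

```text
time_s: 31.3
tcp_pos: [490.3, 150.7, 126.5]
orientation: [0.242, 3.132, 0.0]
wrist_force: [1.0, -0.9, 0.3]
grip_width: -0.1
time_s: 31.88
tcp_pos: [490.5, 149.0, 83.6]
orientation: [0.242, 3.132, 0.0]
wrist_force: [0.4, -0.3, -0.1]
grip_width: -0.0
```

```bash
python3 -m pendant '[{"x":0,"y":0,"z":0.08,"rx":0,"ry":0,"rz":0,"gripper":1},{"x":0,"y":0,"z":0.05,"rx":0,"ry":0,"rz":0,"gripper":1},{"x":0,"y":0,"z":0,"rx":0,"ry":0,"rz":0,"gripper":1},{"x":0,"y":0,"z":0,"rx":0,"ry":0,"rz":0,"gripper":1}]'; python3 -m pendant '[{"x":0,"y":0,"z":0.04,"rx":0,"ry":0,"rz":0,"gripper":1},{"x":0,"y":0,"z":0,"rx":0,"ry":0,"rz":0,"gripper":1},{"x":0,"y":0,"z":0,"rx":0,"ry":0,"rz":0,"gripper":1}]'
```

```text
time_s: 32.22
tcp_pos: [490.4, 149.2, 79.8]
orientation: [0.242, 3.131, 0.0]
wrist_force: [-1.2, -1.0, 9.3]
grip_width: -0.3
time_s: 32.47
tcp_pos: [490.5, 149.2, 79.3]
orientation: [0.241, 3.131, 0.001]
wrist_force: [-6.1, -0.8, 27.4]
grip_width: 0.1
```

```bash
python3 -m pendant '[{"x":0,"y":0,"z":-0.8,"rx":0,"ry":0,"rz":0,"gripper":1},{"x":0,"y":0,"z":-0.9,"rx":0,"ry":0,"rz":0,"gripper":1},{"x":0.1,"y":0.94,"z":0,"rx":0,"ry":0,"rz":0,"gripper":1},{"x":0.1,"y":0.94,"z":0,"rx":0,"ry":0,"rz":0,"gripper":1},{"x":0.1,"y":0.94,"z":0,"rx":0,"ry":0,"rz":0,"gripper":1},{"x":0,"y":0,"z":0,"rx":0,"ry":0,"rz":0,"gripper":1},{"x":0,"y":0,"z":0.5,"rx":0,"ry":0,"rz":0,"gripper":1},{"x":0,"y":0,"z":0.5,"rx":0,"ry":0,"rz":0,"gripper":1}]'; python3 -m pendant '[{"x":0,"y":0,"z":0.3,"rx":0,"ry":0,"rz":0,"gripper":1},{"x":0,"y":0,"z":0.2,"rx":0,"ry":0,"rz":0,"gripper":1},{"x":0,"y":0,"z":0,"rx":0,"ry":0,"rz":0,"gripper":1},{"x":0,"y":0,"z":0,"rx":0,"ry":0,"rz":0,"gripper":1}]';  python3 -m pendant '[{"x":0,"y":0,"z":0.1,"rx":0,"ry":0,"rz":0,"gripper":1},{"x":0,"y":0,"z":0,"rx":0,"ry":0,"rz":0,"gripper":1},{"x":0,"y":0,"z":0,"rx":0,"ry":0,"rz":0,"gripper":1}]'
```

```text
time_s: 33.13
tcp_pos: [494.7, 234.8, 99.3]
orientation: [0.24, 3.13, 0.001]
wrist_force: [0.3, -0.7, -0.4]
grip_width: 0.1
time_s: 33.47
tcp_pos: [494.2, 234.0, 84.1]
orientation: [-0.242, -3.132, 0.0]
wrist_force: [-0.1, -0.3, -0.0]
grip_width: -0.2
time_s: 33.72
tcp_pos: [494.3, 234.2, 81.3]
orientation: [0.242, 3.132, 0.0]
wrist_force: [-0.4, -0.0, -0.4]
grip_width: -0.2
```

```bash
python3 -m pendant '[{"x":0,"y":0,"z":0.06,"rx":0,"ry":0,"rz":0,"gripper":1},{"x":0,"y":0,"z":0,"rx":0,"ry":0,"rz":0,"gripper":1},{"x":0,"y":0,"z":0,"rx":0,"ry":0,"rz":0,"gripper":1}]'; python3 -m pendant '[{"x":0,"y":0,"z":0.04,"rx":0,"ry":0,"rz":0,"gripper":1},{"x":0,"y":0,"z":0,"rx":0,"ry":0,"rz":0,"gripper":1},{"x":0,"y":0,"z":0,"rx":0,"ry":0,"rz":0,"gripper":1}]'
```

```text
time_s: 33.97
tcp_pos: [494.4, 234.3, 79.7]
orientation: [0.241, 3.132, 0.001]
wrist_force: [-1.2, 0.3, 8.0]
grip_width: 0.2
time_s: 34.22
tcp_pos: [494.4, 234.4, 79.0]
orientation: [0.241, 3.131, 0.001]
wrist_force: [-5.5, -1.8, 19.5]
grip_width: 0.0
```

```bash
python3 -m pendant '[{"x":0,"y":0,"z":-0.8,"rx":0,"ry":0,"rz":0,"gripper":1},{"x":0,"y":0,"z":-0.9,"rx":0,"ry":0,"rz":0,"gripper":1},{"x":0,"y":0,"z":-1,"rx":0,"ry":0,"rz":0,"gripper":1},{"x":-0.45,"y":-0.8,"z":-0.7,"rx":0,"ry":0,"rz":0,"gripper":1},{"x":-0.45,"y":-0.8,"z":-0.3,"rx":0,"ry":0,"rz":0,"gripper":1},{"x":-0.45,"y":-0.8,"z":0,"rx":0,"ry":0,"rz":0,"gripper":1},{"x":-0.45,"y":-0.8,"z":0,"rx":0,"ry":0,"rz":0,"gripper":1},{"x":-0.45,"y":-0.8,"z":0,"rx":0,"ry":0,"rz":0,"gripper":1}]'; python3 -m pendant '[{"x":0,"y":0,"z":0,"rx":0,"ry":0,"rz":0,"gripper":1},{"x":0,"y":0,"z":0,"rx":0,"ry":0,"rz":0,"gripper":1},{"x":0,"y":0,"z":0,"rx":0,"ry":0,"rz":0,"gripper":1}]'; python3 - <<'E'
from h import *
go()
i=capture('side')
cv2.imwrite('pics/s30.png',cv2.resize(i[150:235,170:290,::-1],None,fx=6,fy=6,interpolation=cv2.INTER_CUBIC)[:590])
c=cam('wrist');i=capture('wrist');cv2.imwrite('pics/w30.png',i[:,:,::-1])
# lip tip test: predicted tip pixel at 0 and .06 rad
n=np.array([.988,-.155]);d=np.array([.155,.988]);t0=np.array([476.4,-20.3])
for k,(nm,hx,r) in enumerate((('27',24,20),('34',27.5,23.5),('20',20.5,16.5),('41',31,27))):
    t=t0+d*85*k
    L=hx+r+30
    for a in (0,.06):
        p=np.array([*(t+n*hx-n*(L*np.cos(a)-5.5*np.sin(a))),74.5+L*np.sin(a)+5.5]);print(nm,a,proj(c,p).round(1))
i=capture('scene');cv2.imwrite('pics/sc30.png',i[:,:,::-1])
E
```

```text
time_s: 34.88
tcp_pos: [542.8, 104.0, 189.4]
orientation: [0.241, 3.132, 0.0]
wrist_force: [0.7, 0.2, -0.3]
grip_width: -0.2
time_s: 35.13
tcp_pos: [542.2, 105.5, 188.9]
orientation: [-0.242, -3.132, -0.0]
wrist_force: [-0.1, -0.1, -0.2]
grip_width: -0.2
t 35.13 tcp [542.2 105.5 188.9] yang 81.2 zax [-0.  0. -1.] w -0.2 F [-0.1 -0.1 -0.2]

27 0 [98.6 85.3]
27 0.06 [95.9 85.5]
34 0 [195.6  81.2]
34 0.06 [194.5  81.3]
20 0 [292.8  90.1]
20 0.06 [293.4  90.4]
41 0 [391.3  77.4]
41 0.06 [394.3  77.4]
```

View pics/s30.png

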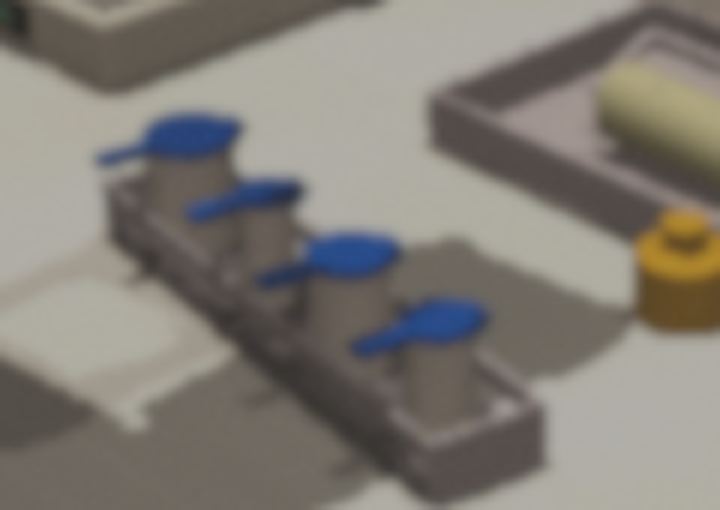

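View pics/w30.png

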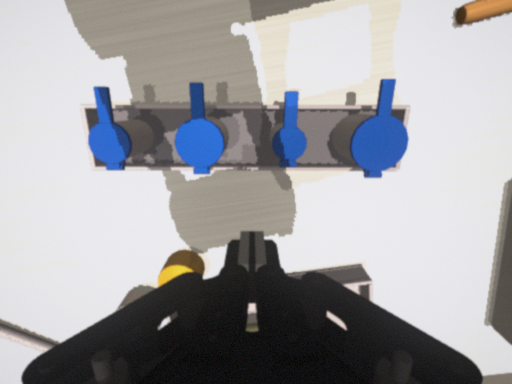

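View pics/sc30.png

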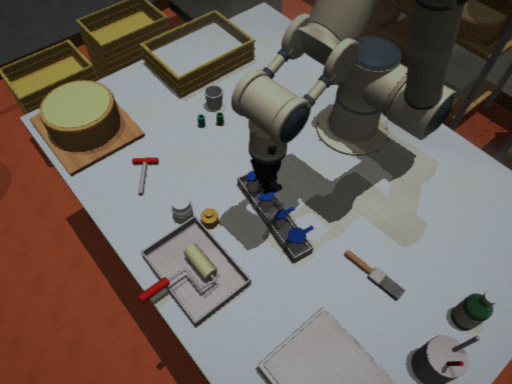

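All four lip tips sit at or inside the predicted shut positions, no logger is left on the table, and the bystanders are where they started. I'll hand the job in.

```bash
python3 -c "
from station import *
print(get_state()['wrist_force']);print(close_job())"
```

```text
[-0.51459864  0.60105694 -0.7892765 ]
the job is handed in; nothing more can be done
None
```

I put both orange loggers I found, logger27 and logger34, into tube27 and tube34, pressed all four caps shut, and handed the job in after about 35 s. I saw no other orange logger in any of the views I took, and left the green and turquoise lookalikes alone.

**Last checks:**
- **Loggers:** they gripped at 25.6 and 32.8 mm, which fits 27 and 34 mm. Pictures taken before closing showed both upright and low in their bores. I did not measure their seated depth to the millimetre.
- **Caps:** each one stopped the fingers at about 79 mm with 17–29 N of push-back. In the last wrist view, the lip tips were within about 3 pixels of where shut caps should be.
- **Bystanders:** they look unmoved in the last pictures; I judged this by eye.

**What disagreed or went wrong:**
- Cap27's lip slipped out of the grip near upright, so I pushed it the rest of the way back with closed fingers.
- My first logger height readings, 59 and 68 mm, were wrong because the arm was still moving. Repeating them at rest gave 47.4 and 47.8 mm, against the stated 48 mm.
- Separate wrist-camera measurements of the tube positions differed by up to 2 mm, so I lined each logger up with its tube rim in the picture before letting go.

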